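Turn a rusk over with a cranked turner

TASK

Take the green-handled turner from its rest, slide its blade under the near edge of the rusk on the blue board, tip the rusk up against the step and over, so that it ends lying flat on the raised wooden deck with its dark grilled side up, then put the turner back on its rest. Never touch the rusk with the gripper, use only light force with the blade on the board and on the brittle rusk (less than 1 kg of push), do not drop the turner, and leave the other things alone.

Things in the scene. Friction and masses are not known exactly. Their poses are not given: they have to be found in the camera images.
- board: Fixed two-level board on the steel worktop (z = 0), 200 mm wide (y). Blue bed: x from -130 to 0 mm, top 20 mm above the worktop. Pale wooden deck: x from 0 to 150 mm, top 30 mm. So an upright step 10 mm high stands at x = 0, facing the bed. Origin: on the worktop plane under the middle of the step's edge; x points from bed to deck (away from the robot), y left, z up.
- rusk: Hard, brittle toasted slice, 50 to 80 g: 64 (x) x 80 (y) x 16 mm. Starts on the blue bed, pale side up, dark striped grilled side down, far 80 mm edge 0 to 20 mm from the step, nearly parallel to it; slides when pushed. Origin: centre of the grilled face; z points out of the pale face.
- rusk_center (a point): Centre of the rusk's volume, 8 mm from either face. All round the rusk, the lowest and highest 3 mm of its sides are set back 6 mm, so a blade lying on the bed can enter 6 mm under the rim through a gap 3 mm high.
- turner: Loose cranked turner, 180 g, lying level on its rest. Straight green handle: x -145 to -45 mm, 16 mm wide (y), 22 mm high, centre at z = 50 mm. A neck drops from its front to a dark steel blade at z = 0, x -28 to 30 mm, 60 mm wide, 1.6 mm thick, nominally parallel to the handle. Origin: in the blade's nominal underside, 30 mm behind its front edge; x from handle to front edge, z up.
- turner_grip (a point): Point in the handle to grip across its 16 mm width, near the balance point: turner x = -84 mm, z = 50 mm. The well-used blade is bent up or down at its root (x = -28 mm) by an unknown amount: its front edge lies anywhere from 5 mm below to 5 mm above its nominal place. The bend is stiff and stays as it is.
- jar: Bystander: amber jar with orange cap, 60 mm across, 90 mm high. Origin: centre of its underside.
- pan: Bystander: open steel pan 110 x 90 x 60 mm high. Origin: centre of its underside.
- bowl: Bystander: white bowl 100 mm across, 45 mm high. Origin: centre of its underside.
- rest: Fixed aluminium tool rest: base 120 x 50 x 6 mm, two notched posts (10 mm thick along x, centred at x = 32 and -51 mm) that carry the handle's underside 50 mm above the worktop; notch 22 mm wide, side cheeks 12 mm high. With the turner in place its grip point is above the rest's origin, within 4 mm along x, at 61 mm, its blade 11 mm above the worktop. Origin: centre under the grip, on the worktop; x as the turner's.
Not all that is in view belongs to the job. Leave any red look-alike of the turner alone.

How it is judged (in metres and radians):
On the way, in this order (a step that is already met when the one before it is completed fails the run):
1. the rusk is tipped up on the turner's blade, the turner held by the gripper (angle between rusk's own z axis and vertical between 0.5 and 1.4 rad and contact force between turner and rusk above 0.05 N and contact force between the fingers and turner above 1 N), for 0.1 s.
2. the rusk lies on the wooden deck, grilled side up (angle between rusk's own z axis and vertical above 3 rad and x of rusk_center in the frame of board above 0.008 m and z of rusk_center in the frame of board below 0.042 m and contact force between rusk and board above 0.1 N), for 0.2 s.
At the end, for the whole second after the job is handed in: The rusk lies flat (within 8 degrees) and still on the wooden deck, grilled side up, its centre 8 to 125 mm past the step and within 75 mm of the middle line; the turner lies still and level (0.1 rad) on its rest, grip point within 12 mm of the rest's middle and 57 to 66 mm up (angle between rusk's own z axis and vertical above 3 rad and x of rusk_center in the frame of board between 0.008 and 0.125 m and y of rusk_center in the frame of board between -0.075 and 0.075 m and z of rusk_center in the frame of board between 0.034 and 0.042 m and linear speed of each of rusk, turner below 0.02 m/s and angle between turner's own z axis and vertical below 0.1 rad and z of turner_grip in the frame of rest between 0.057 and 0.066 m and horizontal distance between turner_grip and rest below 0.012 m); the robot touches nothing.
It fails at once if the gripper or arm touches the rusk (contact force between any of the fingers, the arm and rusk above 0.05 N).
It fails at once if the turner presses on the brittle rusk with more than 12 N (contact force between turner and rusk above 12 N).
It fails at once if the turner presses on the board with more than 15 N (contact force between turner and board above 15 N).
It fails at once if the turner is dropped (faster than 0.6 m/s while out of the fingers) (linear speed of turner above 0.6 m/s and contact force between the fingers and turner below 0.1 N).
It fails at once if a bystander is moved more than 15 mm (distance of any of jar, pan, bowl from where it was at the start of the episode above 0.015 m).
It also fails if it takes over 72 s, if anything falls off the work surface, if the arm or the gripper's body presses on something with over 40 N, if the wrist force passes 120 N, or if a joint passes its speed limit or range.

ROBOT

A 6-joint arm with a two-finger parallel gripper is mounted at the origin on the work surface. World frame = base frame: x ahead of the robot, y to its left, z up, the work surface at z = 0. Lengths are in m, angles in degrees, forces in N, time in s.
With the tool pointing down it reaches from about 0.375 to 0.9 m from the base axis. Payload 3.1 kg.
Tool frame: the origin (TCP) lies midway between the tips of the shut fingers; the grasp point (between the pads) lies 19 mm behind it; z points along the fingers, y is the line along which they close (so a half turn about z gives the same grasp; the last joint's range is limited). The gripper opens to 87 mm and grips with 3 to 60 N. Pads are 19 mm wide; open, the fingers measure 117 mm over their backs; the gripper's body (75 mm by 190 mm) begins 51 mm behind the grasp point.
Start: joints at [57.554, 30.224, 82.088, -0, 67.689, -10.227], TCP at [0.236, 0.579, 0.223] pointing down, gripper open.
Joint ranges: [-176.69, 176.69], [-43.24, 126.21], [12.49, 139.97], [-82, 262], [0, 151.66], [-163.58, 163.58]. Speed limits (degrees/s): [159.86, 159.86, 180, 180, 180, 180].

INTERFACE

Orientations are given as a 3x3 rotation matrix whose columns are the frame's x, y, z axes.
In Python, from rig import read_state, capture, camera_info, hand_in gives the robot as it stands.
- The arm moves only by the tool drive_tool, never from a script. Its argument "motion" is a list of rows, each a list of 2 entries, a list of its own where there are three numbers: the shift along the tool's x, y, z in mm, then the turn, a rotation vector about the tool's x, y, z in rad. A call has 1 to 5 rows; each row shifts and turns the commanded pose from where the row before left it, along the tool's axes as they then stand; what a row does not reach is not made up. A row lasts 1/10 s, in which the tool goes at most 50 mm and 8.59 degrees, less where a joint would pass 70% of its speed; a pose out of reach is approached as far as the arm can. A call is refused whole if a number of a shift passes 50 or a number of a turn 0.15, either way. A call with a gripper value outside its range is refused whole. "gripper" is the opening, from 0 (shut) to 1 (fully open), set as the call begins (left out, the last holds). The fingers move at their own pace and stop on an object; the grip force is fixed at half the most. Time passes only in rows, so rows that do not move let the fingers close. It gives the time, the measured TCP pose, the force, the opening and the grip force at its end, in the units of the state.
- read_state(): the state, without advancing time (a new reading comes with each control period).
- capture(name): name is "scene" or "top" or "wrist"; returns the picture (480x640x3 uint8, red, green, blue); there is no depth.
- camera_info(name): a dict with "fovy" (degrees; the focal length in pixels is half the picture's height over the tangent of half this angle, whatever the lens; pixels are square), "cx", "cy" (the principal point, pixels), "xyz" and "orientation" of the camera in the world; the wrist camera has in their place "T_tool_cam" (4x4, takes a point from camera to tool coordinates, whose origin is the TCP and whose axes are the flange's). Camera axes: x right, y down, z forward; pixel columns grow to the right and rows downward; lengths in m; the calibration is good to about 2 mm. The wrist camera is an equidistant fisheye: a pixel r from the principal point sees the ray r / f radians off the axis. A picture is of the moment at which its call begins: read the wrist's pose just before it. camera_info takes no time and is no camera call.
- hand_in(): hands the job in; it is judged then, once.
The state is a dict: "time_s": time; "joint_positions": joint angles; "qvel": joint speeds; "tau": joint torques, N m; "position": TCP position; "tcp_rot": TCP orientation; "force": force on the tool from outside, world axes, zero at the start; "moment": the same for the moment, N m; "opening": opening from 0.0 (shut) to 1.0 (fully open); "grasp_force": force on a finger pad.
Only numpy, scipy, OpenCV 4.12 (cv2) and the standard library are available. Lean on these libraries where they do the work, as an engineer would, in place of code of your own. Each camera call takes 0.05 s, during which the arm holds its last target. There are 200 camera calls.

## Working session

There is one attempt and no reset: what is moved stays moved. The work goes in short steps, Python scripts to look and compute and a tool call to move; the robot and the scene stay as the last step left them, time stands still between calls to the robot, and variables do not carry over. Pictures are saved under pics/ and viewed, at most 10 in all, crops included, and the job is handed in when it is done.

Besides the shell and the picture viewer there is one more tool, called after "Emit:" as name(argument=value, ...), one argument or row to a line, values as JSON. drive_tool: Moves the arm, as the interface text tells. Its arguments: {"type":"object","properties":{"motion":{"type":"array","items":{"type":"array"}},"gripper":{"type":"number"}},"required":["motion"]}

```bash
mkdir -p pics; ls
python3 - <<'E'
from rig import *
import cv2,numpy as np
s=read_state(); print(s)
for n in ["scene","top","wrist"]:
    im=capture(n); cv2.imwrite(f"pics/{n}0.png",im[:,:,::-1]); print(n,camera_info(n))
E
```

```text
pics
{'time_s': 0.0, 'joint_positions': array([ 5.75538802e+01,  3.02815769e+01,  8.21560893e+01, -1.45642221e-03,
        6.76879387e+01, -1.02284877e+01]), 'qvel': array([ 0.01531897,  0.07149175,  0.0539535 , -0.05258432,  0.04965491,
        0.0082703 ]), 'tau': array([-7.20349217e-04, -4.40045750e+01, -1.76589507e+01,  6.31219684e-02,
        5.84689470e-02, -1.66622181e-04]), 'position': array([0.2359235 , 0.5779761 , 0.22154528]), 'tcp_rot': array([[-9.25757712e-01,  3.78115487e-01, -1.15629310e-03],
       [ 3.78117078e-01,  9.25755911e-01, -1.86262084e-03],
       [ 3.66159391e-04, -2.16154977e-03, -9.99997597e-01]]), 'force': array([-0.77676246, -0.68053878, -0.32897163]), 'moment': array([ 0.00865906,  0.02649067, -0.01715664]), 'grasp_force': 0.0, 'opening': 1.0026495537224471}
scene {'fovy': 47.97804826961421, 'cx': 316.4584306659318, 'cy': 233.7727819819109, 'xyz': array([ 1.00680135, -0.29794462,  1.01221683]), 'orientation': array([[ 0.47577833,  0.72744014, -0.49443486],
       [ 0.87950985, -0.3997733 ,  0.25815448],
       [-0.00986993, -0.55768464, -0.82999423]])}
top {'fovy': 53.75005702517785, 'cx': 315.8680266244184, 'cy': 238.27681518710898, 'xyz': array([ 0.29379942, -0.0241423 ,  1.30359296]), 'orientation': array([[ 0.01946551, -0.99280598,  0.11814133],
       [-0.99980378, -0.01976325, -0.00134908],
       [ 0.00367423, -0.11809189, -0.99299587]])}
wrist {'fovy': 65.70646984690485, 'cx': 319.91675732680653, 'cy': 241.5456688055791, 'T_tool_cam': array([[ 8.79196595e-05, -9.68817288e-01, -2.47776218e-01,
         6.72729446e-02],
       [ 9.99999831e-01,  2.27720333e-04, -5.35562903e-04,
        -1.32221217e-03],
       [ 5.75286282e-04, -2.47776129e-01,  9.68817144e-01,
        -1.63099961e-01],
       [ 0.00000000e+00,  0.00000000e+00,  0.00000000e+00,
         1.00000000e+00]])}
```

View pics/scene0.png

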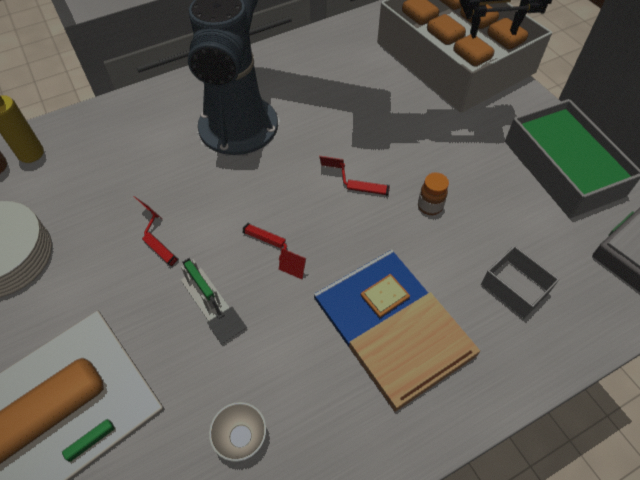

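View pics/top0.png

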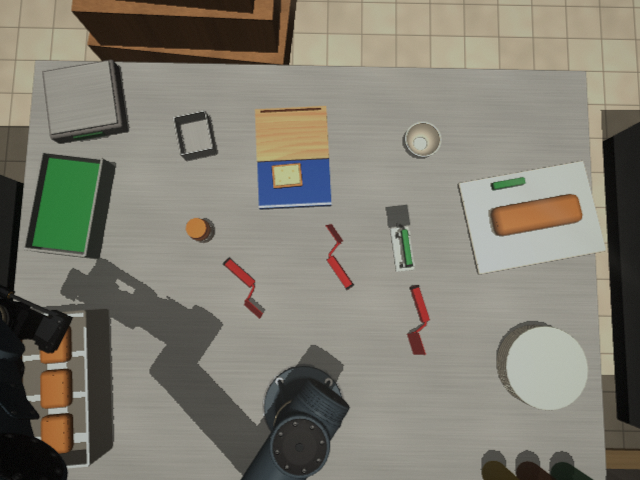

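The scene picture shows the green-handled turner on its rest at scene (203,288), top (404,248), with its dark blade at top (398,215). The board is at top (293,160) and the rusk on its blue bed at (287,175). The jar is at (200,229), the pan at (196,135) and the bowl at (422,139).
Candidates for the turner, in the top picture:
- Red-handled look-alikes at (240,273), (340,272) and (420,303): left alone.
- Green stick at (508,183), lying on the plate: it has no blade.
- (404,248): the only one with a green handle, a blade and a rest, so it fits.

I'll confirm it in an enlarged crop.

```bash
cat > h.py <<'E'
import numpy as np,cv2
from rig import *
def ray(n,px):
    c=camera_info(n);f=240/np.tan(np.radians(c['fovy']/2))
    px=np.atleast_2d(np.asarray(px,float))
    d=np.c_[(px[:,0]-c['cx'])/f,(px[:,1]-c['cy'])/f,np.ones(len(px))]@c['orientation'].T
    return c['xyz'],d
def onplane(n,px,z):
    o,d=ray(n,px); return o+d*((z-o[2])/d[:,2])[:,None]
def wray(px,p,R):
    c=camera_info('wrist');f=240/np.tan(np.radians(c['fovy']/2));T=c['T_tool_cam']
    px=np.atleast_2d(np.asarray(px,float));u=(px-[c['cx'],c['cy']])/f
    r=np.linalg.norm(u,axis=1)[:,None];d=np.c_[np.sin(r)*u/np.maximum(r,1e-9),np.cos(r)]
    return R@T[:3,3]+p+0*d, d@(R@T[:3,:3]).T
def wplane(px,p,R,z):
    o,d=wray(px,p,R); return o+d*((z-o[:,2])/d[:,2])[:,None]
def wproj(P,p,R):
    c=camera_info('wrist');f=240/np.tan(np.radians(c['fovy']/2));T=c['T_tool_cam']
    q=((np.atleast_2d(P)-p)@R-T[:3,3])@T[:3,:3]
    rr=np.linalg.norm(q[:,:2],axis=1);th=np.arctan2(rr,q[:,2])
    return np.c_[c['cx']+f*th*q[:,0]/rr,c['cy']+f*th*q[:,1]/rr]
def big(m):
    cs=cv2.findContours(m.astype('uint8'),cv2.RETR_EXTERNAL,cv2.CHAIN_APPROX_NONE)[0]
    return max(cs,key=cv2.contourArea)
E
python3 - <<'E'
from h import *
im=cv2.imread('pics/top0.png');h=cv2.cvtColor(im,cv2.COLOR_BGR2HSV);H,S,V=[h[...,i].astype(int) for i in range(3)]
def roi(m,x0,x1,y0,y1):
    o=np.zeros_like(m);o[y0:y1,x0:x1]=m[y0:y1,x0:x1];return o
def show(n,m,z):
    r=cv2.minAreaRect(big(m));b=cv2.boxPoints(r);print(n,r);print(onplane('top',b,z).round(4).tolist(),onplane('top',[r[0]],z).round(4))
show('bed',roi((H>100)&(H<130)&(S>120),240,345,90,215),.02)
show('deck',roi((H<28)&(S>60)&(V>90),250,335,95,159),.03)
show('rusk',roi((H<40)&(S>40)&(V>60),262,312,162,190),.034)
show('handle',roi((H>45)&(H<85)&(S>100),380,425,220,275),.072)
show('rest',roi((S<25)&(V>190),380,425,220,275),.006)
a=cv2.resize(im[190:285,360:440],None,fx=5,fy=5,interpolation=3)
b=cv2.resize(im[95:215,245:340],None,fx=4,fy=4,interpolation=3)[:475]
cv2.imwrite('pics/crop0.png',np.hstack([a,b[:475]]))
E
```

```text
bed ((293.66021728515625, 181.6454620361328), (42.49866485595703, 71.40032958984375), 87.22978973388672)
[[0.6565, 0.142, 0.02], [0.6704, -0.0561, 0.02], [0.5503, -0.0638, 0.02], [0.5367, 0.1323, 0.02]] [[0.6031 0.0387 0.02  ]]
deck ((291.5, 132.0), (52.0, 73.0), 90.0)
[[0.8148, 0.1518, 0.03], [0.8191, -0.0526, 0.03], [0.6694, -0.0551, 0.03], [0.6653, 0.1466, 0.03]] [[0.7417 0.0477 0.03  ]]
rusk ((286.5122985839844, 175.13522338867188), (22.633935928344727, 29.061973571777344), 84.80557250976562)
[[0.6447, 0.1014, 0.034], [0.6538, 0.022, 0.034], [0.5906, 0.0149, 0.034], [0.5817, 0.0938, 0.034]] [[0.6176 0.058  0.034 ]]
handle ((406.26898193359375, 246.8249969482422), (34.50094985961914, 5.499656677246094), 82.14668273925781)
[[0.4664, -0.2494, 0.072], [0.4687, -0.2637, 0.072], [0.379, -0.2757, 0.072], [0.3768, -0.2615, 0.072]] [[ 0.4225 -0.2626  0.072 ]]
rest ((401.0, 269.0), (0.0, 0.0), 0.0)
[[0.3681, -0.2608, 0.006], [0.3681, -0.2608, 0.006], [0.3681, -0.2608, 0.006], [0.3681, -0.2608, 0.006]] [[ 0.3681 -0.2608  0.006 ]]
```

View pics/crop0.png

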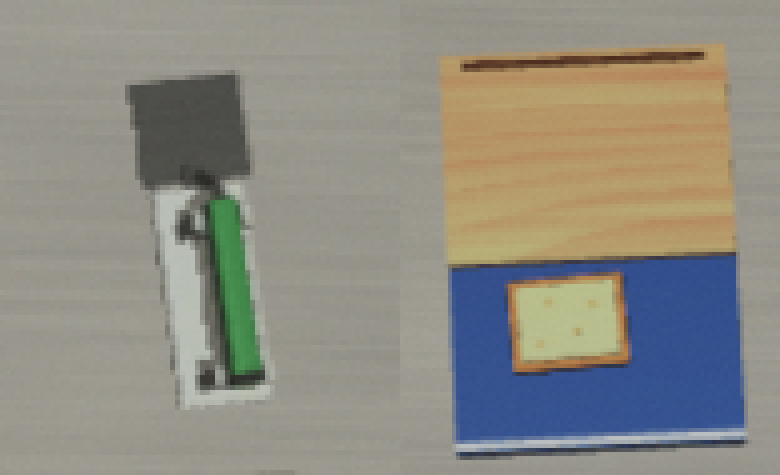

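The crop confirms it: left, the green handle on the pale rest with the dark blade ahead. Right, the rusk pale side up near the step, on the far-left half of the bed. Next I plan a swing that ends over the board with the tool's x pointing forward, so the wrist camera sees the blade.

```bash
cat >> h.py <<'E'
from scipy.spatial.transform import Rotation as Ro
def rows(dp,turn,n,R=None):
    "dp world m, turn: total world rotvec; print n rows in tool axes"
    if R is None: R=read_state()['tcp_rot']
    w=np.array(turn)/n; out=[]
    for i in range(n):
        out.append([(R.T@(np.array(dp)/n)*1000).round(1).tolist(),(R.T@w).round(3).tolist()])
        R=Ro.from_rotvec(w).as_matrix()@R
    for i in range(0,n,5): print(str(out[i:i+5]).replace(' ',''))
E
python3 - <<'E'
from h import *
rows([.314,-.529,-.02],[0,0,-2.69],18)
E
```

```text
[[[-27.3,-20.6,1.1],[-0.0,0.0,0.149]],[[-30.0,-16.3,1.1],[-0.0,0.0,0.149]],[[-32.1,-11.7,1.1],[-0.0,0.0,0.149]],[[-33.5,-6.8,1.1],[-0.0,0.0,0.149]],[[-34.1,-1.7,1.1],[-0.0,0.0,0.149]]]
[[[-34.0,3.4,1.1],[-0.0,0.0,0.149]],[[-33.1,8.4,1.1],[-0.0,0.0,0.149]],[[-31.5,13.3,1.1],[-0.0,0.0,0.149]],[[-29.2,17.8,1.1],[-0.0,0.0,0.149]],[[-26.2,22.0,1.1],[-0.0,0.0,0.149]]]
[[[-22.6,25.6,1.1],[-0.0,0.0,0.149]],[[-18.6,28.7,1.1],[-0.0,0.0,0.149]],[[-14.1,31.1,1.1],[-0.0,0.0,0.149]],[[-9.3,32.9,1.1],[-0.0,0.0,0.149]],[[-4.3,33.9,1.1],[-0.0,0.0,0.149]]]
[[[0.8,34.2,1.1],[-0.0,0.0,0.149]],[[5.9,33.7,1.1],[-0.0,0.0,0.149]],[[10.8,32.4,1.1],[-0.0,0.0,0.149]]]
```

Emit:
drive_tool(
  motion=[
    [[-27,-21,1],[0,0,0.149]],
    [[-30,-16,1],[0,0,0.149]],
    [[-32,-12,1],[0,0,0.149]],
    [[-33,-7,1],[0,0,0.149]],
    [[-34,-2,1],[0,0,0.149]],
  ],
)

```text
time_s: 0.65
position: [0.3226, 0.4304, 0.2173]
tcp_rot: [[-0.419, 0.908, -0.0], [0.908, 0.419, -0.0], [-0.0, -0.0, -1.0]]
force: [0.0, -1.0, -0.4]
opening: 0.999
grasp_force: 0.0
```

Emit:
drive_tool(
  motion=[
    [[-34,3,1],[0,0,0.149]],
    [[-33,8,1],[0,0,0.149]],
    [[-32,13,1],[0,0,0.149]],
    [[-29,18,1],[0,0,0.149]],
    [[-26,22,1],[0,0,0.149]],
  ],
)

```text
time_s: 1.15
position: [0.4096, 0.2834, 0.2124]
tcp_rot: [[0.308, 0.951, -0.0], [0.951, -0.308, -0.0], [-0.0, -0.0, -1.0]]
force: [0.5, 0.4, 0.3]
opening: 1.001
grasp_force: 0.0
```

Emit:
drive_tool(
  motion=[
    [[-23,26,1],[0,0,0.149]],
    [[-19,29,1],[0,0,0.149]],
    [[-14,31,1],[0,0,0.149]],
    [[-9,33,1],[0,0,0.149]],
    [[-4,34,1],[0,0,0.149]],
  ],
)

```text
time_s: 1.65
position: [0.4984, 0.1363, 0.2074]
tcp_rot: [[0.871, 0.49, -0.0], [0.49, -0.871, 0.0], [-0.0, -0.0, -1.0]]
force: [0.4, 0.9, -0.3]
opening: 0.998
grasp_force: 0.0
```

Emit:
drive_tool(
  motion=[
    [[1,34,1],[0,0,0.149]],
    [[6,34,1],[0,0,0.149]],
    [[11,32,1],[0,0,0.149]],
    [[0,0,0],[0,0,0]],
    [[0,0,0],[0,0,0]],
  ],
)

```text
time_s: 2.15
position: [0.5511, 0.0497, 0.2041]
tcp_rot: [[0.997, 0.071, -0.001], [0.071, -0.997, 0.001], [-0.001, -0.001, -1.0]]
force: [-0.2, 0.6, -0.1]
opening: 0.999
grasp_force: 0.0
```

Run:
```python
from h import *
s=read_state();p,R=s['position'],s['tcp_rot'];im=capture('wrist')[:,:,::-1].copy();cv2.imwrite('pics/w1.png',im);np.savez('w1.npz',p=p,R=R)
h=cv2.cvtColor(im,cv2.COLOR_BGR2HSV);H,S,V=[h[...,i].astype(int) for i in range(3)]
print(wproj([[.668,.045,.03],[.6176,.058,.036]],p,R))
blue=(H>100)&(H<130)&(S>120)
c=big(blue)[:,0];q=wplane(c,p,R,.02)
r=cv2.minAreaRect((q[:,:2]*1000).astype('float32'));print('bed',r,cv2.boxPoints(r).round(1).tolist())
```

```text
[[333.04336713  94.11901451]
 [314.43367284 148.1011386 ]]
bed ((601.8796997070312, 37.852622985839844), (123.12823486328125, 200.0057373046875), 4.077207565307617) [[533.4000244140625, 133.1999969482422], [547.5999755859375, -66.30000305175781], [670.4000244140625, -57.5], [656.2000122070312, 142.0]]
```

View pics/w1.png

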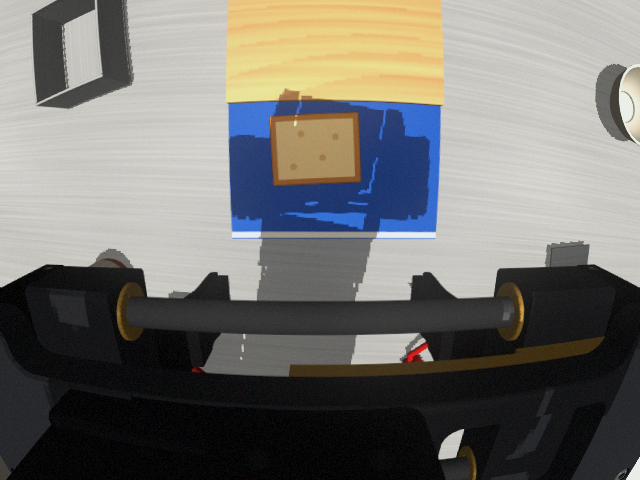

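The wrist view shows the rusk at (316,149), with its rim from about (271,114) to (360,184). The step line is at row ~103, the bed's near edge at row ~237, and the pan and bowl are well clear.

Run:
```python
from h import *
d=np.load('w1.npz');p,R=d['p'],d['R'];im=cv2.imread('pics/w1.png')
h=cv2.cvtColor(im,cv2.COLOR_BGR2HSV);H,S,V=[h[...,i].astype(int) for i in range(3)]
m=((H<40)&(S>60)&(V>40));m[:106]=0;m[195:]=0;m[:,:250]=0;m[:,380:]=0
c=big(m)[:,0];q=wplane(c,p,R,.033);r=cv2.minAreaRect((q[:,:2]*1000).astype('float32'));print('rusk',r)
w=((H<35)&(S>50)&(V>90));
# deck near edge: last wood row per column away from rusk shadow
e=[(x,np.where(w[60:125,x])[0].max()+60.5) for x in list(range(240,265,4))+list(range(390,435,4))]
q=wplane(e,p,R,.03);k=np.polyfit(q[:,1],q[:,0],1);print('deck edge',k,'x at y=.042',np.polyval(k,.042),e[0],e[-1])
q=wplane(e,p,R,.02);k=np.polyfit(q[:,1],q[:,0],1);print('as base',np.polyval(k,.042))
st=((S<40)&(V>150)) 
q=wplane([(232.5,238),(436,238)],p,R,.02);print('near edge',q)
im0=cv2.imread('pics/top0.png');h=cv2.cvtColor(im0,cv2.COLOR_BGR2HSV);H,S,V=[h[...,i].astype(int) for i in range(3)]
m=(H>45)&(H<85)&(S>80)&(V>40);m[:220]=0;m[280:]=0;m[:,:380]=0;m[:,430:]=0
c=big(m)[:,0];q=onplane('top',c,.072);r=cv2.minAreaRect((q[:,:2]*1000).astype('float32'));print('handle',r,cv2.boxPoints(r))
```

```text
rusk ((617.4564208984375, 57.556800842285156), (63.33731460571289, 79.28314971923828), 6.646157741546631)
deck edge [-0.07046388  0.66539105] x at y=.042 0.6624315678708732 (240, np.float64(102.5)) (434, np.float64(104.5))
as base 0.6637185843378853
near edge [[ 0.52644276  0.1325651   0.02      ]
 [ 0.54082771 -0.06806743  0.02      ]]
handle ((422.48602294921875, -262.6110534667969), (90.6126480102539, 15.190722465515137), 7.623495101928711) [[ 376.5725  -261.0933 ]
 [ 378.58777 -276.14975]
 [ 468.39954 -264.1288 ]
 [ 466.38428 -249.07236]]
```

Run:
```python
from h import *
rows([-.191,-.315,0],[0,0,.061],10)
```

```text
[[[-21.3,30.0,0.0],[-0.0,-0.0,-0.006]],[[-21.5,29.9,0.0],[-0.0,-0.0,-0.006]],[[-21.7,29.8,0.0],[-0.0,-0.0,-0.006]],[[-21.9,29.6,0.0],[-0.0,-0.0,-0.006]],[[-22.1,29.5,0.0],[-0.0,-0.0,-0.006]]]
[[[-22.2,29.4,0.0],[-0.0,-0.0,-0.006]],[[-22.4,29.2,0.0],[-0.0,-0.0,-0.006]],[[-22.6,29.1,0.0],[-0.0,-0.0,-0.006]],[[-22.8,29.0,0.0],[-0.0,-0.0,-0.006]],[[-22.9,28.8,0.0],[-0.0,-0.0,-0.006]]]
```

Emit:
drive_tool(
  motion=[
    [[-22,30,0],[0,0,-0.006]],
    [[-22,30,0],[0,0,-0.006]],
    [[-22,30,0],[0,0,-0.006]],
    [[-22,30,0],[0,0,-0.006]],
    [[-22,29,0],[0,0,-0.006]],
  ],
)

```text
time_s: 2.7
position: [0.4528, -0.1068, 0.2046]
tcp_rot: [[0.994, 0.105, -0.0], [0.105, -0.994, 0.0], [-0.0, -0.001, -1.0]]
force: [0.4, 0.1, 0.6]
opening: 0.997
grasp_force: 0.0
```

Emit:
drive_tool(
  motion=[
    [[-22,29,0],[0,0,-0.006]],
    [[-22,29,0],[0,0,-0.006]],
    [[-22,29,0],[0,0,-0.006]],
    [[-22,29,0],[0,0,-0.006]],
    [[-22,29,0],[0,0,-0.006]],
  ],
)

```text
time_s: 3.2
position: [0.3606, -0.2634, 0.2047]
tcp_rot: [[0.991, 0.135, -0.0], [0.135, -0.991, 0.001], [-0.0, -0.001, -1.0]]
force: [0.7, -0.6, 0.3]
opening: 1.001
grasp_force: 0.0
```

Emit:
drive_tool(
  motion=[
    [[0,0,0],[0,0,0]],
    [[0,0,0],[0,0,0]],
  ],
)

```text
time_s: 3.4
position: [0.3611, -0.2631, 0.2045]
tcp_rot: [[0.991, 0.131, -0.0], [0.131, -0.991, 0.001], [-0.0, -0.001, -1.0]]
force: [0.8, 1.1, 0.1]
opening: 1.003
grasp_force: 0.0
```

Run:
```python
from h import *
s=read_state();p,R=s['position'],s['tcp_rot'];im=capture('wrist')[:,:,::-1].copy();cv2.imwrite('pics/w2.png',im);np.savez('w2.npz',p=p,R=R)
print(p,R[:,0])
h=cv2.cvtColor(im,cv2.COLOR_BGR2HSV);H,S,V=[h[...,i].astype(int) for i in range(3)]
m=(H>45)&(H<85)&(S>80)&(V>40);c=big(m)[:,0];q=wplane(c,p,R,.072)
r=cv2.minAreaRect((q[:,:2]*1000).astype('float32'));print('handle',r,cv2.boxPoints(r),c.min(0),c.max(0))
```

```text
[ 0.36108783 -0.26306058  0.20453395] [ 9.91358892e-01  1.31177493e-01 -1.11568784e-04]
handle ((422.3456115722656, -264.0147399902344), (93.08998107910156, 14.88818073272705), 7.918724060058594) [[ 375.21887 -263.05405]
 [ 377.27002 -277.80026]
 [ 469.47235 -264.97543]
 [ 467.4212  -250.22922]] [320  98] [339 214]
```

View pics/w2.png

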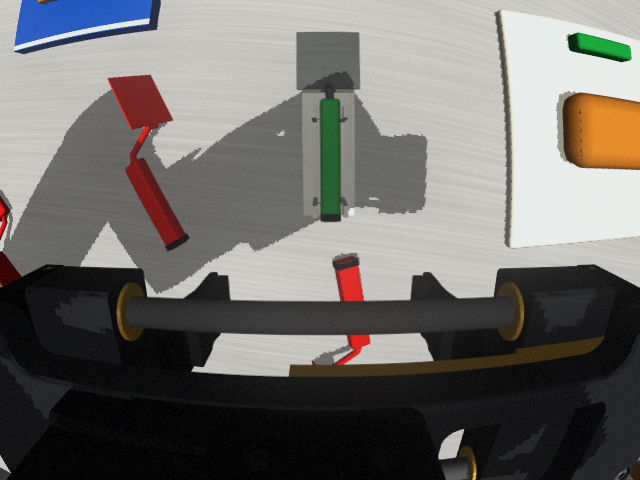

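The wrist view shows the turner's blade at (328,60), its green handle at column ~330 from row 98 to 221 (dark end cap included), and the rest posts at rows ~120 and ~201. The red look-alikes are clear of the fingers. The grip point comes out at about (0.430, -0.263), so I'll descend and grip.

Emit:
drive_tool(
  motion=[
    [[34,4.4,20],[0,0,-0.006]],
    [[34,4.4,30],[0,0,0]],
    [[0,0,40],[0,0,0]],
    [[0,0,40],[0,0,0]],
    [[0,0,20],[0,0,0]],
  ],
  gripper=1,
)

```text
time_s: 3.95
position: [0.4295, -0.2598, 0.0518]
tcp_rot: [[0.99, 0.141, -0.004], [0.141, -0.99, 0.004], [-0.003, -0.005, -1.0]]
force: [0.5, 0.2, -0.1]
opening: 0.996
grasp_force: 0.0
```

Emit:
drive_tool(
  motion=[
    [[0,0,11],[0,0,0]],
    [[0,0,0],[0,0,0]],
    [[0,0,0],[0,0,0]],
  ],
)

```text
time_s: 4.25
position: [0.4307, -0.2633, 0.0443]
tcp_rot: [[0.99, 0.139, 0.001], [0.139, -0.99, -0.001], [0.001, 0.001, -1.0]]
force: [0.5, 0.3, 1.4]
opening: 1.0
grasp_force: 0.0
```

Emit:
drive_tool(
  motion=[
    [[0,0,0],[0,0,0]],
    [[0,0,0],[0,0,0]],
    [[0,0,0],[0,0,0]],
    [[0,0,0],[0,0,0]],
    [[0,0,0],[0,0,0]],
  ],
  gripper=0,
)

```text
time_s: 4.75
position: [0.43, -0.2638, 0.0438]
tcp_rot: [[0.991, 0.137, 0.0], [0.137, -0.991, -0.0], [0.0, 0.0, -1.0]]
force: [0.5, -0.5, -0.6]
opening: 0.628
grasp_force: 0.0
```

Emit:
drive_tool(
  motion=[
    [[0,0,0],[0,0,0]],
    [[0,0,0],[0,0,0]],
    [[0,0,0],[0,0,0]],
    [[0,0,0],[0,0,0]],
    [[0,0,0],[0,0,0]],
  ],
)

```text
time_s: 5.25
position: [0.4298, -0.2634, 0.0435]
tcp_rot: [[0.991, 0.137, -0.0], [0.137, -0.991, 0.0], [-0.0, -0.001, -1.0]]
force: [-0.4, 0.4, -0.9]
opening: 0.178
grasp_force: 30.0
```

Emit:
drive_tool(
  motion=[
    [[0,0,-10],[0,0,0]],
    [[0,0,-25],[0,0,0]],
    [[0,0,-35],[0,0,0]],
    [[0,0,-20],[0,0,0]],
    [[0,0,0],[0,0,0]],
  ],
)

```text
time_s: 5.75
position: [0.4315, -0.265, 0.1366]
tcp_rot: [[0.99, 0.138, 0.005], [0.138, -0.99, -0.005], [0.004, 0.006, -1.0]]
force: [0.2, 0.1, -1.7]
opening: 0.179
grasp_force: 30.0
```

Emit:
drive_tool(
  motion=[
    [[6,-25,0],[0,0,0.005]],
    [[6,-35,0],[0,0,0.005]],
    [[6,-40,0],[0,0,0.006]],
    [[6,-40,0],[0,0,0.006]],
    [[6,-40,0],[0,0,0.006]],
  ],
)

```text
time_s: 6.25
position: [0.436, -0.0795, 0.1326]
tcp_rot: [[0.994, 0.108, -0.002], [0.108, -0.994, 0.001], [-0.002, -0.001, -1.0]]
force: [0.5, -0.0, -2.0]
opening: 0.18
grasp_force: 30.0
```

Emit:
drive_tool(
  motion=[
    [[6,-40,0],[0,0,0.006]],
    [[6,-40,0],[0,0,0.006]],
    [[6,-30,0],[0,0,0.005]],
    [[1,-10,0],[0,-0.06,0]],
    [[0,0,0],[0,-0.06,0]],
  ],
)

```text
time_s: 6.75
position: [0.4418, 0.0421, 0.1328]
tcp_rot: [[0.988, 0.096, -0.124], [0.095, -0.995, -0.011], [-0.125, -0.001, -0.992]]
force: [-0.8, 0.1, -2.2]
opening: 0.183
grasp_force: 30.0
```

Emit:
drive_tool(
  motion=[
    [[0,0,0],[0,0,0]],
    [[0,0,0],[0,0,0]],
    [[0,0,0],[0,0,0]],
  ],
)

```text
time_s: 7.05
position: [0.4424, 0.0399, 0.133]
tcp_rot: [[0.988, 0.092, -0.121], [0.091, -0.996, -0.011], [-0.121, -0.001, -0.993]]
force: [0.3, 0.3, -1.6]
opening: 0.181
grasp_force: 30.0
```

Run:
```python
from h import *
s=read_state();p,R=s['position'],s['tcp_rot'];im=capture('wrist')[:,:,::-1].copy();cv2.imwrite('pics/w3.png',im);np.savez('w3.npz',p=p,R=R)
s=read_state();print(s['position'],s['tcp_rot'][:,0],s['force'],s['moment'],s['opening'])
```

```text
[0.4424903  0.03984793 0.13322733] [ 0.98848424  0.09112033 -0.12081386] [-0.00540446 -0.4997747  -2.40423375] [-0.04196625  0.06549742 -0.0031717 ] 0.17859880188874075
```

View pics/w3.png

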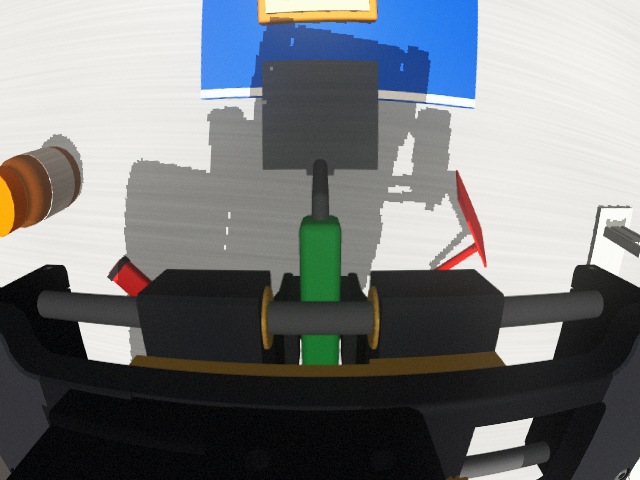

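The wrist view shows the turner held straight in the hand: handle at column 320, blade from (263,61) to (378,169). The rusk's near rim is at row ~20, and the blade is centred on it. The blade's apparent width at front and root gives an estimate of the bend.

Run:
```python
from h import *
im=cv2.imread('pics/w3.png');g=cv2.cvtColor(im,cv2.COLOR_BGR2GRAY).astype(float)
def edge(v,rise):  # subpixel of largest gradient
    d=np.diff(cv2.GaussianBlur(v.reshape(1,-1),(5,1),0).ravel())*(1 if rise else -1)
    i=int(np.clip(d.argmax(),1,len(d)-2));a,b,c=d[i-1:i+2];return i+.5+.5*(a-c)/(a-2*b+c+1e-9)
L=[];Rr=[]
for r in range(66,164,2):
    L.append((250+edge(g[r,250:276],False),r));Rr.append((366+edge(g[r,366:392],True),r))
fr=[(c,52+edge(g[52:72,c],False)) for c in range(285,360,5)]
print(np.round(fr,1).tolist()); L=np.array(L);Rr=np.array(Rr);print(L[::6].round(1).tolist(),Rr[::6].round(1).tolist())
I=np.eye(3);Z=np.zeros(3)
def tr(px): return wray(px,Z,I)
res=[]
for l,r in zip(L,Rr):
    o,d=tr([l,r]); # find depth where separation =60mm along y
    k=.06/abs(d[0,1]/d[0,2]-d[1,1]/d[1,2]); P=o[0]+d[0]/d[0,2]*k; res.append((P[0]*1000,P[2]*1000))
res=np.array(res);k=np.polyfit(res[:,0],res[:,1],1);ok=abs(res[:,1]-np.polyval(k,res[:,0]))<2
k=np.polyfit(res[ok,0],res[ok,1],1);print(ok.sum(),len(ok),'x range',res[ok][[0,-1]].round(1).tolist(),'slope(deg, + = front down)',np.degrees(k[0]),'z at root56,front114',np.polyval(k,[56,114]))
for z in (.026,.031,.036):
    o,d=tr([[320,np.median([f[1] for f in fr])]]);print(z,(o+d*((z-o[:,2])/d[:,2])[:,None])*1000)
```

```text
[[285.0, 66.7], [290.0, 69.1], [295.0, 64.7], [300.0, 57.3], [305.0, 57.2], [310.0, 63.7], [315.0, 65.5], [320.0, 63.6], [325.0, 56.9], [330.0, 59.0], [335.0, 69.3], [340.0, 64.7], [345.0, 63.4], [350.0, 55.6], [355.0, 60.4]]
[[254.8, 66.0], [251.6, 78.0], [261.7, 90.0], [253.9, 102.0], [253.4, 114.0], [261.8, 126.0], [261.7, 138.0], [261.9, 150.0], [262.2, 162.0]] [[388.8, 66.0], [373.6, 78.0], [377.5, 90.0], [377.8, 102.0], [377.8, 114.0], [377.7, 126.0], [377.6, 138.0], [377.7, 150.0], [377.5, 162.0]]
14 49 x range [[99.7, 19.9], [60.0, 30.2]] slope(deg, + = front down) -18.33553361358045 z at root56,front114 [33.05573032 14.49483528]
0.026 [[110.69041495   1.3685138   26.        ]]
0.031 [[111.84933179   1.37165512  31.        ]]
0.036 [[113.00824864   1.37479643  36.        ]]
```

Run:
```python
from h import *
im=cv2.imread('pics/w3.png').astype(float);ref=np.median(im[80:150,280:360].reshape(-1,3),0);print(ref,im[80,255],im[80,385],im[130,255],im[55,320])
D=np.clip(np.abs(cv2.GaussianBlur(im,(3,3),0)-ref).max(2),0,60)
def cross(v,t):  # first index along v where D passes t
    i=int(np.argmax(v>t));return i-(v[i]-t)/(v[i]-v[i-1])
res=[];I=np.eye(3);Z=np.zeros(3)
for r in range(64,166,2):
    t1=D[r,245:256].mean()/2;t2=D[r,386:397].mean()/2
    l=320-cross(D[r,320::-1],t1);q=320+cross(D[r,320:],t2)
    o,d=wray([[l,r],[q,r]],Z,I);k=.06/abs(d[0,1]/d[0,2]-d[1,1]/d[1,2]);P=o[0]+d[0]/d[0,2]*k;res.append((r,l,q,P[0]*1000,P[2]*1000))
res=np.array(res);print(res[::4].round(1))
k=np.polyfit(res[:,3],res[:,4],1)
for _ in range(3):
    e=abs(res[:,4]-np.polyval(k,res[:,3]));ok=e<max(2*np.median(e),.8);k=np.polyfit(res[ok,3],res[ok,4],1)
print(ok.sum(),np.degrees(k[0]),np.polyval(k,[56,114]))
f=[100-cross(D[100::-1,c],25) for c in range(285,356,5)];print('front',np.round(f,1))
```

```text
[71. 70. 68.] [149.  79.  44.] [142.  69.  31.] [131. 133. 132.] [145.  80.  47.]
[[ 64.  262.7 377.1 112.8  32.9]
 [ 72.  262.6 377.3 108.3  32.6]
 [ 80.  262.6 377.3 103.9  32.6]
 [ 88.  262.7 377.5  99.5  32.7]
 [ 96.  262.3 377.2  95.2  32.6]
 [104.  262.9 377.5  90.9  33. ]
 [112.  261.9 377.6  86.4  31.2]
 [120.  262.  377.7  82.2  31.1]
 [128.  262.  377.6  77.9  31.2]
 [136.  261.9 377.6  73.7  30.7]
 [144.  262.  377.4  69.5  31. ]
 [152.  262.1 377.3  65.3  31. ]
 [160.  262.3 377.2  61.1  31. ]]
43 2.484664969281499 [30.28733503 32.80253894]
front [60.5 60.3 60.1 60.  60.  59.9 59.9 59.8 59.9 59.8 59.9 59.9 59.9 60.2
 60.4]
```

The bend comes out at roughly 1–2.5 mm down at the front. I'll pitch back to a small nose-down angle and feel for the bed.

Emit:
drive_tool(
  motion=[
    [[0,0,0],[0,0.04,0]],
    [[0,0,0],[0,0.04,0]],
    [[1,0,25],[0,0,0]],
    [[1,0,25],[0,0,0]],
    [[1,0,16],[0,0,0]],
  ],
)

```text
time_s: 7.6
position: [0.4428, 0.0398, 0.0666]
tcp_rot: [[0.995, 0.091, -0.041], [0.091, -0.996, -0.003], [-0.041, -0.0, -0.999]]
force: [-0.9, -0.5, -1.7]
opening: 0.181
grasp_force: 30.0
```

Emit:
drive_tool(
  motion=[
    [[0,0,0],[0,0,0]],
    [[0,0,0],[0,0,0]],
    [[0,0,0],[0,0,0]],
  ],
)

```text
time_s: 7.9
position: [0.4445, 0.0399, 0.0683]
tcp_rot: [[0.995, 0.092, -0.038], [0.092, -0.996, -0.004], [-0.038, 0.0, -0.999]]
force: [-0.7, 1.0, -2.1]
opening: 0.181
grasp_force: 30.0
```

```bash
cat > st.py <<'E'
from h import *
s=read_state();x=s['tcp_rot'][:,0]
print(s['time_s'],'pos',(s['position']*1000).round(2),'pitch down',np.degrees(-x[2]).round(2),'yaw',np.degrees(np.arctan2(x[1],x[0])).round(2),'F',s['force'].round(2),'M',s['moment'].round(3),round(s['opening'],3))
E
python3 st.py
```

```text
7.9 pos [444.48  39.86  68.29] pitch down 2.2 yaw 5.29 F [-0.69  1.   -2.09] M [-0.124  0.128 -0.01 ] 0.181
```

Emit:
drive_tool(
  motion=[
    [[0,0,6],[0,0,0]],
    [[0,0,0],[0,0,0]],
    [[0,0,0],[0,0,0]],
    [[0,0,0],[0,0,0]],
  ],
)

```text
time_s: 8.3
position: [0.4438, 0.0401, 0.0616]
tcp_rot: [[0.995, 0.093, -0.039], [0.093, -0.996, -0.004], [-0.04, 0.0, -0.999]]
force: [-0.3, 0.6, -1.6]
opening: 0.181
grasp_force: 30.0
```

Emit:
drive_tool(
  motion=[
    [[0,0,1],[0,0,0]],
    [[0,0,0],[0,0,0]],
    [[0,0,0],[0,0,0]],
  ],
)

```text
time_s: 8.6
position: [0.4437, 0.0401, 0.0605]
tcp_rot: [[0.995, 0.093, -0.04], [0.093, -0.996, -0.004], [-0.04, 0.0, -0.999]]
force: [0.2, 0.1, -1.0]
opening: 0.183
grasp_force: 30.0
```

```bash
python3 st.py
```

```text
8.6 pos [443.67  40.1   60.49] pitch down 2.29 yaw 5.32 F [ 0.17  0.14 -1.04] M [0.005 0.123 0.029] 0.183
```

Emit:
drive_tool(
  motion=[
    [[0,0,1],[0,0,0]],
    [[0,0,0],[0,0,0]],
    [[0,0,0],[0,0,0]],
  ],
)

```text
time_s: 8.9
position: [0.4436, 0.0401, 0.0594]
tcp_rot: [[0.995, 0.093, -0.04], [0.093, -0.996, -0.004], [-0.04, -0.0, -0.999]]
force: [0.1, -0.1, -1.4]
opening: 0.182
grasp_force: 30.0
```

```bash
python3 st.py
```

```text
8.9 pos [443.57  40.11  59.43] pitch down 2.3 yaw 5.32 F [ 0.07 -0.12 -1.4 ] M [-0.104  0.165  0.021] 0.182
```

Emit:
drive_tool(
  motion=[
    [[0,0,1],[0,0,0]],
    [[0,0,0],[0,0,0]],
    [[0,0,0],[0,0,0]],
  ],
)

```text
time_s: 9.2
position: [0.4435, 0.0401, 0.0584]
tcp_rot: [[0.995, 0.093, -0.04], [0.093, -0.996, -0.004], [-0.04, -0.0, -0.999]]
force: [0.1, 0.0, -1.9]
opening: 0.181
grasp_force: 30.0
```

```bash
python3 st.py
```

```text
9.2 pos [443.55  40.1   58.44] pitch down 2.3 yaw 5.32 F [ 0.14  0.02 -1.94] M [-0.049  0.087 -0.019] 0.181
```

Emit:
drive_tool(
  motion=[
    [[0,0,1],[0,0,0]],
    [[0,0,0],[0,0,0]],
    [[0,0,0],[0,0,0]],
  ],
)

```text
time_s: 9.5
position: [0.4436, 0.0401, 0.0575]
tcp_rot: [[0.995, 0.093, -0.04], [0.093, -0.996, -0.004], [-0.04, 0.0, -0.999]]
force: [-0.2, -0.6, -0.9]
opening: 0.182
grasp_force: 30.0
```

```bash
python3 st.py
```

```text
9.5 pos [443.65  40.07  57.53] pitch down 2.28 yaw 5.32 F [-0.16 -0.63 -0.89] M [-0.057  0.076 -0.043] 0.182
```

Emit:
drive_tool(
  motion=[
    [[0,0,1],[0,0,0]],
    [[0,0,0],[0,0,0]],
    [[0,0,0],[0,0,0]],
  ],
)

```text
time_s: 9.8
position: [0.4433, 0.0401, 0.0566]
tcp_rot: [[0.995, 0.093, -0.04], [0.093, -0.996, -0.004], [-0.04, -0.0, -0.999]]
force: [-1.0, -0.1, 1.4]
opening: 0.179
grasp_force: 30.0
```

```bash
python3 st.py
```

```text
9.8 pos [443.32  40.1   56.6 ] pitch down 2.3 yaw 5.32 F [-1.01 -0.08  1.4 ] M [-0.091  0.17  -0.068] 0.179
```

Emit:
drive_tool(
  motion=[
    [[0,0,1],[0,0,0]],
    [[0,0,0],[0,0,0]],
    [[0,0,0],[0,0,0]],
  ],
)

```text
time_s: 10.1
position: [0.443, 0.0401, 0.0555]
tcp_rot: [[0.995, 0.093, -0.041], [0.093, -0.996, -0.004], [-0.041, -0.0, -0.999]]
force: [-1.9, -0.3, 1.9]
opening: 0.18
grasp_force: 30.0
```

```bash
python3 st.py
```

```text
10.1 pos [443.    40.13  55.46] pitch down 2.35 yaw 5.32 F [-1.95 -0.31  1.93] M [-0.076  0.28  -0.036] 0.18
```

Contact felt: Fz rose by about 3.5 N over 2 mm, so the front edge meets the bed at TCP z ≈ 57.2 mm. I'll ease up and slide forward in light contact.

Emit:
drive_tool(
  motion=[
    [[0,0,-1],[0,0,0]],
    [[5,0,-0.2],[0,0,0]],
    [[5,0,-0.2],[0,0,0]],
    [[5,0,-0.2],[0,0,0]],
    [[5,0,-0.2],[0,0,0]],
  ],
)

```text
time_s: 10.6
position: [0.4644, 0.0419, 0.0564]
tcp_rot: [[0.995, 0.093, -0.039], [0.093, -0.996, -0.004], [-0.039, 0.0, -0.999]]
force: [-0.3, 0.3, -1.2]
opening: 0.182
grasp_force: 30.0
```

```bash
python3 st.py
```

```text
10.6 pos [464.37  41.94  56.42] pitch down 2.25 yaw 5.32 F [-0.34  0.32 -1.22] M [-0.018  0.171  0.017] 0.182
```

Emit:
drive_tool(
  motion=[
    [[2,0,-0.1],[0,0,0]],
    [[2,0,-0.1],[0,0,0]],
    [[2,0,-0.1],[0,0,0]],
    [[2,0,-0.1],[0,0,0]],
    [[0,0,0],[0,0,0]],
  ],
)

```text
time_s: 11.1
position: [0.4719, 0.0427, 0.0566]
tcp_rot: [[0.995, 0.093, -0.039], [0.093, -0.996, -0.004], [-0.039, 0.0, -0.999]]
force: [0.2, 0.6, -0.9]
opening: 0.181
grasp_force: 30.0
```

```bash
python3 st.py
python3 - <<'E'
from h import *
s=read_state();im=capture('wrist')[:,:,::-1].copy();np.savez('w4.npz',p=s['position'],R=s['tcp_rot'])
cv2.imwrite('pics/w4.png',cv2.resize(im[0:250,180:460],None,fx=2.4,fy=2.4))
cv2.imwrite('pics/w4f.png',im)
E
```

```text
11.1 pos [471.87  42.66  56.59] pitch down 2.25 yaw 5.32 F [ 0.25  0.55 -0.87] M [-0.04   0.099  0.006] 0.181
```

View pics/w4.png

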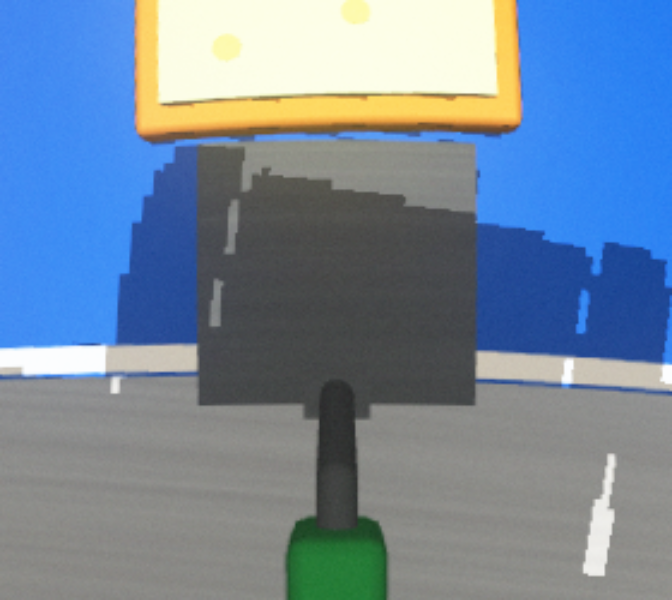

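The crop shows the blade front at crop row ~143, about 2 mm short of the rusk's near rim at row ~137, and centred on it (337 against 327). Next I slide under and push to the step while aligning with the board's yaw.

Emit:
drive_tool(
  motion=[
    [[2,0,0.2],[0,0,0]],
    [[2,0,0],[0,0,0]],
    [[2,0,-0.1],[0,0,0]],
    [[2,0,-0.1],[0,0,0]],
    [[2,0,-0.1],[0,0,0]],
  ],
)

```text
time_s: 11.65
position: [0.4812, 0.0436, 0.0563]
tcp_rot: [[0.995, 0.093, -0.04], [0.093, -0.996, -0.004], [-0.041, -0.0, -0.999]]
force: [-1.9, -0.3, 0.0]
opening: 0.182
grasp_force: 30.0
```

```bash
python3 st.py
```

```text
11.65 pos [481.22  43.65  56.26] pitch down 2.33 yaw 5.32 F [-1.88 -0.33  0.01] M [-0.047  0.276 -0.015] 0.182
```

Emit:
drive_tool(
  motion=[
    [[2,-0.6,-0.1],[0,0,0.005]],
    [[2,-0.6,-0.1],[0,0,0.005]],
    [[2,-0.6,-0.1],[0,0,0.006]],
    [[2,-0.6,-0.1],[0,0,0.006]],
    [[0,0,0],[0,0,0]],
  ],
)

```text
time_s: 12.15
position: [0.4899, 0.0467, 0.0563]
tcp_rot: [[0.997, 0.071, -0.039], [0.071, -0.997, -0.004], [-0.039, 0.001, -0.999]]
force: [0.1, -0.4, -1.6]
opening: 0.183
grasp_force: 30.0
```

```bash
python3 st.py
python3 - <<'E'
from h import *
s=read_state();p,R=s['position'],s['tcp_rot'];im=capture('wrist')[:,:,::-1].copy();cv2.imwrite('pics/w5f.png',im)
h=cv2.cvtColor(im,cv2.COLOR_BGR2HSV);H,S,V=[h[...,i].astype(int) for i in range(3)]
m=(H<40)&(S>80)&(V>60);m[:, :200]=0;m[:,440:]=0;m[120:]=0
c=big(m)[:,0];print('rows',c.min(0),c.max(0));b=c[(c[:,1]>40)&(c[:,0]>250)&(c[:,0]<385)];q=wplane(b,p,R,.033)
q=q[q[:,0]<.62];k=np.polyfit(q[:,1],q[:,0],1);print('near edge x at y=.055',np.polyval(k,.055)*1000,'yaw',-np.degrees(k[0]),len(q))
E
```

```text
12.15 pos [489.86  46.73  56.35] pitch down 2.23 yaw 4.05 F [ 0.08 -0.37 -1.58] M [0.007 0.155 0.023] 0.183
rows [236   0] [396  69]
near edge x at y=.055 599.9197885471672 yaw 3.9036106956988363 268
```

Run:
```python
import cv2
im=cv2.imread('pics/w5f.png');cv2.imwrite('pics/w5.png',cv2.resize(im[0:180,200:440],None,fx=3,fy=3,interpolation=cv2.INTER_CUBIC))
```

```text
(no output)
```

View pics/w5.png

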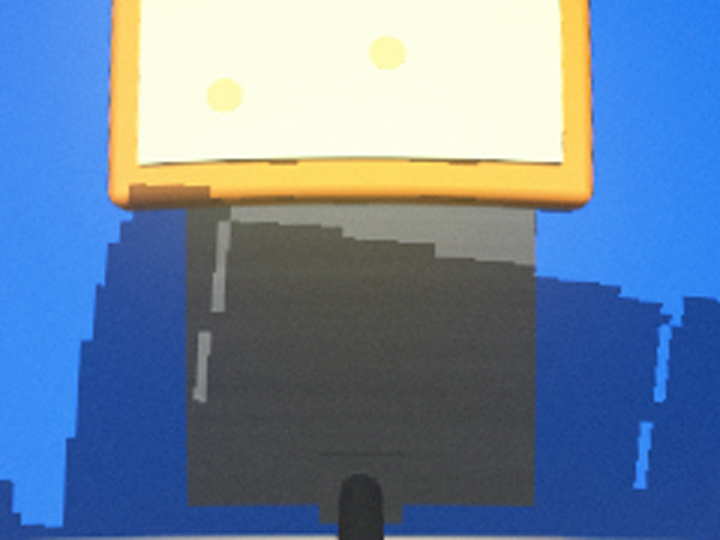

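The crop shows the blade about 5–6 mm under the rim (visible length down from 108 to 99 px), with the rusk now square to it. About 2 mm should remain to the step.

Emit:
drive_tool(
  motion=[
    [[1,0,0],[0,0,0]],
    [[1,0,0],[0,0,0]],
    [[0,0,0],[0,0,0]],
  ],
)

```text
time_s: 12.5
position: [0.491, 0.0468, 0.0563]
tcp_rot: [[0.997, 0.071, -0.04], [0.071, -0.997, -0.004], [-0.04, 0.001, -0.999]]
force: [-2.1, -0.9, 0.4]
opening: 0.178
grasp_force: 30.0
```

Emit:
drive_tool(
  motion=[
    [[1,0,0],[0,0,0]],
    [[0,0,0],[0,0,0]],
  ],
)

```text
time_s: 12.7
position: [0.491, 0.047, 0.0562]
tcp_rot: [[0.997, 0.071, -0.042], [0.071, -0.997, -0.004], [-0.042, 0.001, -0.999]]
force: [-3.3, -0.3, 1.9]
opening: 0.18
grasp_force: 30.0
```

Emit:
drive_tool(
  motion=[
    [[1,0,0],[0,0,0]],
    [[0,0,0],[0,0,0]],
  ],
)

```text
time_s: 12.9
position: [0.491, 0.0471, 0.0561]
tcp_rot: [[0.996, 0.071, -0.044], [0.071, -0.997, -0.004], [-0.044, 0.0, -0.999]]
force: [-6.3, -1.6, 3.9]
opening: 0.183
grasp_force: 30.0
```

```bash
python3 st.py
```

```text
12.9 pos [490.99  47.07  56.1 ] pitch down 2.55 yaw 4.07 F [-6.25 -1.62  3.88] M [-0.208  0.879 -0.055] 0.183
```

The rusk is against the step: Fx reached -6 N with the TCP stopped at x = 491.0. I'll back off the push and compute the lift path for the blade tip from the rusk/step geometry.

Emit:
drive_tool(
  motion=[
    [[-2,0,0],[0,0,0]],
    [[0,0,0],[0,0,0]],
  ],
)

```text
time_s: 13.1
position: [0.491, 0.0469, 0.0563]
tcp_rot: [[0.997, 0.071, -0.04], [0.071, -0.997, -0.004], [-0.04, 0.001, -0.999]]
force: [-3.5, 0.1, -0.1]
opening: 0.178
grasp_force: 30.0
```

```bash
python3 st.py
python3 - <<'E'
import numpy as np
# rusk section (board x,z rel bed), far edge at x=0, near at -64
P=np.array([[-6,0],[-6,3],[0,3],[0,13],[-6,13],[-6,16],[-58,16],[-58,13],[-64,13],[-64,3],[-58,3],[-58,0]],float)
E=np.vstack([np.linspace(P[i],P[(i+1)%12],60) for i in range(12)])
last=None
for th in range(0,136,5):
    a=np.radians(th);R=np.array([[np.cos(a),np.sin(a)],[-np.sin(a),np.cos(a)]])
    Q=E@R.T;dz=-Q[:,1].min();z=Q[:,1]+dz;dx=-Q[z<10,0].max()
    t=R@np.array([-59,3])+[dx,dz];c=R@np.array([-32,8])+[dx,dz]
    print(th,'tip',t.round(1),'d',None if last is None else (t-last).round(1),'com x',c[0].round(1),'dx',round(dx,1));last=t
E
```

```text
13.1 pos [491.03  46.89  56.26] pitch down 2.29 yaw 4.05 F [-3.49  0.1  -0.08] M [-0.098  0.47  -0.011] 0.178
0 tip [-59.   3.] d None com x -32.0 dx -0.0
5 tip [-59.4   7.6] d [-0.4  4.6] com x -32.1 dx -0.9
10 tip [-59.5  12.2] d [-0.1  4.5] com x -32.1 dx -1.9
15 tip [-59.3  16.6] d [0.2 4.5] com x -31.9 dx -3.1
20 tip [-58.7  20.9] d [0.5 4.3] com x -31.7 dx -4.3
25 tip [-57.7  25.1] d [1.  4.2] com x -31.1 dx -5.5
30 tip [-56.1  29.5] d [1.6 4.4] com x -30.2 dx -6.5
35 tip [-54.1  33.8] d [2.  4.3] com x -29.1 dx -7.5
40 tip [-51.6  37.9] d [2.4 4.1] com x -27.7 dx -8.4
45 tip [-48.8  41.7] d [2.8 3.8] com x -26.2 dx -9.2
50 tip [-45.6  45.2] d [3.2 3.5] com x -24.4 dx -10.0
55 tip [-42.   48.3] d [3.6 3.1] com x -22.5 dx -10.6
60 tip [-38.2  51.1] d [3.9 2.8] com x -20.3 dx -11.3
65 tip [-34.   53.5] d [4.2 2.4] com x -18.1 dx -11.8
70 tip [-30.1  55.4] d [3.9 2. ] com x -16.2 dx -12.7
75 tip [-26.3  57. ] d [3.8 1.5] com x -14.5 dx -13.9
80 tip [-22.   58.1] d [4.3 1.1] com x -12.4 dx -14.7
85 tip [-17.6  58.8] d [4.4 0.7] com x -10.2 dx -15.4
90 tip [-13.  59.] d [4.6 0.2] com x -8.0 dx -16.0
95 tip [-8.6 59.6] d [4.4 0.6] com x -6.0 dx -16.8
100 tip [-4.4 59.8] d [4.3 0.2] com x -4.1 dx -17.6
105 tip [ 0.  59.6] d [ 4.4 -0.3] com x -2.1 dx -18.1
110 tip [ 4.1 58.9] d [ 4.1 -0.7] com x -0.4 dx -18.9
115 tip [ 8.  57.7] d [ 3.9 -1.2] com x 1.1 dx -19.6
120 tip [11.7 56.1] d [ 3.7 -1.6] com x 2.5 dx -20.4
125 tip [15.2 54.1] d [ 3.5 -2. ] com x 3.8 dx -21.1
130 tip [18.4 51.6] d [ 3.2 -2.4] com x 4.9 dx -21.8
135 tip [20.8 48.8] d [ 2.4 -2.8] com x 5.2 dx -23.0
```

Emit:
drive_tool(
  motion=[
    [[-1,0,-2],[0,0,0]],
    [[-0.3,0,-2.3],[0,0,0]],
    [[-0.3,0,-2.3],[0,0,0]],
    [[-0.1,0,-2.3],[0,0,0]],
    [[-0.1,0,-2.3],[0,0,0]],
  ],
)

```text
time_s: 13.6
position: [0.4902, 0.0467, 0.0678]
tcp_rot: [[0.997, 0.071, -0.039], [0.071, -0.997, -0.004], [-0.039, 0.001, -0.999]]
force: [0.4, -0.1, -1.7]
opening: 0.179
grasp_force: 30.0
```

Emit:
drive_tool(
  motion=[
    [[0,0,-2.3],[0,0,0]],
    [[0,0,-2.3],[0,0,0]],
    [[0.2,0,-2.2],[0,0,0]],
    [[0.2,0,-2.2],[0,0,0]],
    [[0,0,0],[0,0,0]],
  ],
)

```text
time_s: 14.1
position: [0.4907, 0.0468, 0.0768]
tcp_rot: [[0.997, 0.071, -0.039], [0.071, -0.997, -0.004], [-0.039, 0.001, -0.999]]
force: [0.7, -0.7, -1.7]
opening: 0.178
grasp_force: 30.0
```

```bash
python3 st.py
python3 - <<'E'
from h import *
im=capture('wrist')[:,:,::-1].copy();im2=capture('scene')[:,:,::-1].copy()
a=cv2.resize(im[0:180,200:440],None,fx=2,fy=2);b=cv2.resize(im2[250:370,330:450],None,fx=3,fy=3)
cv2.imwrite('pics/w6.png',np.hstack([a[:360],b[:360,:320]]))
E
```

```text
14.1 pos [490.73  46.77  76.8 ] pitch down 2.26 yaw 4.05 F [ 0.72 -0.65 -1.68] M [-0.072  0.149  0.012] 0.178
```

View pics/w6.png

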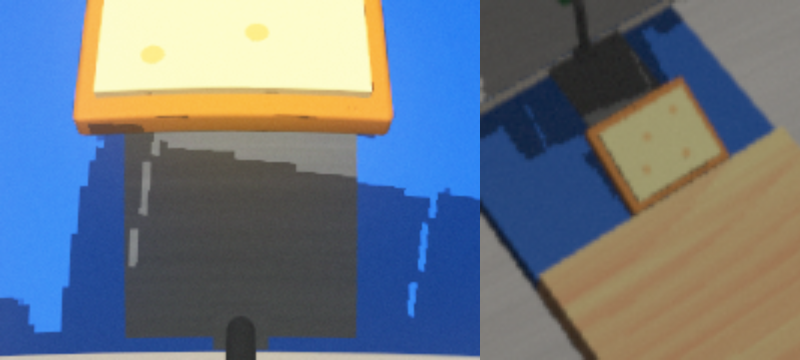

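The crops show the near rim still held on the blade front (wrist row ~65, rim width ~158 px) after rising about 20 mm, and the scene view shows the rusk tilted with its far edge at the step. Since the camera moves with the blade, I can monitor the rim row and width numerically while continuing.

```bash
cat > rim.py <<'E'
from h import *
import sys
im=capture('wrist')[:,:,::-1].copy();h=cv2.cvtColor(im,cv2.COLOR_BGR2HSV);H,S,V=[h[...,i].astype(int) for i in range(3)]
m=(H<30)&(S>40)&(V>40);m[150:]=0
v=[int(np.where(m[:,x])[0].max()) if m[:,x].any() else -1 for x in (270,290,310,330,350,370)]
r=v[2]-3;xs=np.where(m[max(r,0)])[0];print('lowest rusk/wood row at cols',v,'span',xs.min(),xs.max())
cv2.imwrite(f'pics/r{int(read_state()["time_s"]*100)}.png',im)
E
python3 rim.py
```

```text
lowest rusk/wood row at cols [66, 65, 86, 83, 65, 66] span 297 334
```

Emit:
drive_tool(
  motion=[
    [[0.5,0,-2.1],[0,0,0]],
    [[0.5,0,-2.1],[0,0,0]],
    [[0.7,0,-2.2],[0,0,0]],
    [[0.7,0,-2.2],[0,0,0]],
    [[0.9,0,-2.2],[0,0,0]],
  ],
)

```text
time_s: 14.75
position: [0.4943, 0.0471, 0.0874]
tcp_rot: [[0.997, 0.071, -0.04], [0.071, -0.997, -0.004], [-0.04, 0.001, -0.999]]
force: [-0.2, 1.0, -2.4]
opening: 0.183
grasp_force: 30.0
```

Emit:
drive_tool(
  motion=[
    [[0.9,0,-2.2],[0,0,0]],
    [[1.1,0,-2.1],[0,0,0]],
    [[1.1,0,-2.1],[0,0,0]],
    [[0,0,0],[0,0,0]],
  ],
)

```text
time_s: 15.15
position: [0.4981, 0.0473, 0.0938]
tcp_rot: [[0.997, 0.071, -0.039], [0.071, -0.997, -0.004], [-0.039, 0.001, -0.999]]
force: [-0.8, 0.4, -1.3]
opening: 0.179
grasp_force: 30.0
```

```bash
python3 st.py; python3 rim.py
```

```text
15.15 pos [498.09  47.28  93.78] pitch down 2.24 yaw 4.06 F [-0.83  0.43 -1.31] M [0.001 0.217 0.061] 0.179
lowest rusk/wood row at cols [63, 63, 63, 63, 63, 63] span 239 394
```

Emit:
drive_tool(
  motion=[
    [[1.3,0,-2],[0,0,0]],
    [[1.3,0,-2],[0,0,0]],
    [[1.5,0,-1.8],[0,0,0]],
    [[1.5,0,-1.8],[0,0,0]],
    [[1.7,0,-1.6],[0,0,0]],
  ],
)

```text
time_s: 15.7
position: [0.5055, 0.0479, 0.1025]
tcp_rot: [[0.997, 0.071, -0.04], [0.071, -0.997, -0.004], [-0.04, 0.001, -0.999]]
force: [-0.3, 0.6, -2.3]
opening: 0.18
grasp_force: 30.0
```

Emit:
drive_tool(
  motion=[
    [[1.7,0,-1.6],[0,0,0]],
    [[1.9,0,-1.5],[0,0,0]],
    [[1.9,0,-1.5],[0,0,0]],
    [[0,0,0],[0,0,0]],
  ],
)

```text
time_s: 16.1
position: [0.5116, 0.0482, 0.1069]
tcp_rot: [[0.997, 0.071, -0.039], [0.071, -0.997, -0.004], [-0.039, 0.001, -0.999]]
force: [-0.4, 0.5, -1.4]
opening: 0.183
grasp_force: 30.0
```

```bash
python3 st.py; python3 rim.py
```

```text
16.1 pos [511.57  48.23 106.95] pitch down 2.23 yaw 4.06 F [-0.41  0.49 -1.41] M [-0.003  0.231 -0.028] 0.183
lowest rusk/wood row at cols [61, 60, 59, 60, 60, 61] span 239 394
```

Emit:
drive_tool(
  motion=[
    [[2.1,0,-1.2],[0,0,0]],
    [[2.1,0,-1.2],[0,0,0]],
    [[2,0,-1],[0,0,0]],
    [[2,0,-1],[0,0,0]],
    [[1.9,0,-0.7],[0,0,0]],
  ],
)

```text
time_s: 16.65
position: [0.5212, 0.049, 0.1116]
tcp_rot: [[0.997, 0.071, -0.04], [0.071, -0.997, -0.004], [-0.04, 0.001, -0.999]]
force: [-1.6, 0.0, 0.9]
opening: 0.176
grasp_force: 30.0
```

Emit:
drive_tool(
  motion=[
    [[1.9,0,-0.7],[0,0,0]],
    [[2.1,0,-0.5],[0,0,0]],
    [[2.1,0,-0.5],[0,0,0]],
    [[0,0,0],[0,0,0]],
  ],
)

```text
time_s: 17.05
position: [0.5282, 0.0494, 0.1132]
tcp_rot: [[0.997, 0.071, -0.038], [0.071, -0.997, -0.004], [-0.038, 0.001, -0.999]]
force: [-1.6, -1.1, 1.9]
opening: 0.179
grasp_force: 30.0
```

```bash
python3 st.py; python3 rim.py
```

```text
17.05 pos [528.24  49.41 113.17] pitch down 2.19 yaw 4.06 F [-1.58 -1.08  1.9 ] M [0.04  0.088 0.01 ] 0.179
lowest rusk/wood row at cols [55, 54, 54, 54, 54, 55] span 196 487
```

The tool now feels about 3.5 N upward, so the tip is pressing on the notch ledge. I'll raise it 2 mm and continue.

Emit:
drive_tool(
  motion=[
    [[0,0,-1],[0,0,0]],
    [[1,0,-1],[0,0,0]],
    [[2,0,-0.5],[0,0,0]],
    [[0,0,0],[0,0,0]],
  ],
)

```text
time_s: 17.5
position: [0.531, 0.0496, 0.1152]
tcp_rot: [[0.997, 0.071, -0.039], [0.071, -0.997, -0.004], [-0.039, 0.001, -0.999]]
force: [-1.2, 0.6, -0.1]
opening: 0.178
grasp_force: 30.0
```

```bash
python3 st.py; python3 rim.py
```

```text
17.5 pos [531.04  49.64 115.24] pitch down 2.24 yaw 4.05 F [-1.22  0.55 -0.11] M [-0.046  0.192  0.02 ] 0.178
lowest rusk/wood row at cols [66, 56, 78, 56, 56, 57] span 285 285
```

Emit:
drive_tool(
  motion=[
    [[2,0,-0.8],[0,0,0]],
    [[2,0,-0.8],[0,0,0]],
    [[2,0,-0.5],[0,0,0]],
    [[0,0,0],[0,0,0]],
  ],
)

```text
time_s: 17.95
position: [0.5371, 0.0501, 0.1172]
tcp_rot: [[0.997, 0.071, -0.039], [0.071, -0.997, -0.004], [-0.039, 0.001, -0.999]]
force: [-0.6, 0.4, -1.1]
opening: 0.18
grasp_force: 30.0
```

```bash
python3 st.py; python3 rim.py
```

```text
17.95 pos [537.11  50.06 117.2 ] pitch down 2.24 yaw 4.06 F [-0.64  0.41 -1.09] M [0.014 0.167 0.008] 0.18
lowest rusk/wood row at cols [72, 78, 80, 85, 56, 57] span 287 298
```

Emit:
drive_tool(
  motion=[
    [[2.2,0,-0.4],[0,0,0]],
    [[2.2,0,-0.3],[0,0,0]],
    [[2.2,0,-0.2],[0,0,0]],
    [[2.2,0,-0.1],[0,0,0]],
    [[0,0,0],[0,0,0]],
  ],
)

```text
time_s: 18.5
position: [0.5461, 0.0507, 0.118]
tcp_rot: [[0.997, 0.071, -0.038], [0.071, -0.997, -0.004], [-0.039, 0.001, -0.999]]
force: [-0.5, 0.5, 1.1]
opening: 0.178
grasp_force: 30.0
```

```bash
python3 st.py; python3 rim.py
```

```text
18.5 pos [546.14  50.69 117.97] pitch down 2.21 yaw 4.05 F [-0.53  0.54  1.12] M [-0.004 -0.009  0.023] 0.178
lowest rusk/wood row at cols [77, 55, 81, 55, 55, 56] span 253 485
```

Emit:
drive_tool(
  motion=[
    [[2.2,0,0],[0,0,0]],
    [[2.2,0,0],[0,0,0]],
    [[2.2,0,0.2],[0,0,0]],
    [[2.2,0,0.2],[0,0,0]],
    [[0,0,0],[0,0,0]],
  ],
)

```text
time_s: 19.05
position: [0.5549, 0.0513, 0.1171]
tcp_rot: [[0.997, 0.071, -0.039], [0.071, -0.997, -0.004], [-0.039, 0.001, -0.999]]
force: [0.4, -0.2, 0.6]
opening: 0.185
grasp_force: 30.0
```

```bash
python3 st.py; python3 rim.py
```

```text
19.05 pos [554.86  51.29 117.11] pitch down 2.22 yaw 4.05 F [ 0.43 -0.21  0.61] M [ 0.028 -0.174 -0.014] 0.185
lowest rusk/wood row at cols [71, 79, 54, 54, 54, 55] span 195 485
```

Emit:
drive_tool(
  motion=[
    [[2.2,0,0],[0,0,0]],
    [[2.2,0,0.2],[0,0,0]],
    [[2.2,0,0.4],[0,0,0]],
    [[2.2,0,0.6],[0,0,0]],
    [[0,0,0],[0,0,0]],
  ],
)

```text
time_s: 19.6
position: [0.5634, 0.052, 0.1154]
tcp_rot: [[0.997, 0.071, -0.039], [0.071, -0.997, -0.004], [-0.039, 0.001, -0.999]]
force: [0.3, -0.4, 0.6]
opening: 0.181
grasp_force: 30.0
```

```bash
python3 st.py; python3 rim.py
```

```text
19.6 pos [563.36  51.96 115.37] pitch down 2.25 yaw 4.06 F [ 0.26 -0.35  0.65] M [-0.039 -0.198 -0.006] 0.181
lowest rusk/wood row at cols [85, 82, 80, 54, 54, 89] span 194 487
```

Emit:
drive_tool(
  motion=[
    [[2.2,0,0.5],[0,0,0]],
    [[2.2,0,0.5],[0,0,0]],
    [[2.2,0,0.5],[0,0,0]],
    [[2.2,0,0.5],[0,0,0]],
    [[0,0,0],[0,0,0]],
  ],
)

```text
time_s: 20.15
position: [0.5717, 0.0526, 0.1129]
tcp_rot: [[0.997, 0.071, -0.04], [0.071, -0.997, -0.004], [-0.04, 0.001, -0.999]]
force: [1.3, -0.1, -0.6]
opening: 0.18
grasp_force: 30.0
```

```bash
python3 st.py; python3 rim.py
python3 - <<'E'
from h import *
im=capture('top')[:,:,::-1];cv2.imwrite('pics/t2.png',im)
h=cv2.cvtColor(im,cv2.COLOR_BGR2HSV)
# coarse colours along board centre line of rusk
for x in (.64,.66,.68,.70,.72,.74):
    R=np.array([[ .9975,-.0706],[.0706,.9975]])
    c=camera_info('top');f=240/np.tan(np.radians(c['fovy']/2));q=(np.array([x,.065,.046])-c['xyz'])@c['orientation'];u=[c['cx']+f*q[0]/q[2],c['cy']+f*q[1]/q[2]]
    print(x,np.round(u),h[int(u[1]),int(u[0])])
E
```

```text
20.15 pos [571.72  52.56 112.88] pitch down 2.29 yaw 4.06 F [ 1.32 -0.09 -0.6 ] M [-0.087 -0.266  0.039] 0.18
lowest rusk/wood row at cols [79, 84, 80, 54, 94, 91] span 193 488
0.64 [284. 166.] [100  35  87]
0.66 [284. 159.] [99 28 64]
0.68 [284. 152.] [96 30 84]
0.7 [285. 145.] [ 96  35 109]
0.72 [285. 138.] [ 96  33 108]
0.74 [285. 130.] [101  38  93]
```

Emit:
drive_tool(
  motion=[
    [[3,0,-1.5],[0,0,0]],
    [[3,0,-1.5],[0,0,0]],
    [[3,0,0],[0,0,0]],
    [[3,0,0],[0,0,0]],
    [[0,0,0],[0,0,0]],
  ],
)

```text
time_s: 20.75
position: [0.5838, 0.0534, 0.1154]
tcp_rot: [[0.997, 0.071, -0.04], [0.071, -0.997, -0.004], [-0.04, 0.001, -0.999]]
force: [0.8, 0.2, -2.2]
opening: 0.18
grasp_force: 30.0
```

```bash
python3 st.py; python3 rim.py; ls pics | tail -4
```

```text
20.75 pos [583.84  53.45 115.39] pitch down 2.3 yaw 4.06 F [ 0.81  0.2  -2.22] M [-0.087  0.139 -0.043] 0.18
lowest rusk/wood row at cols [109, 100, 96, 85, 92, 109] span 194 487
w5.png
w5f.png
w6.png
wrist0.png
```

Emit:
drive_tool(
  motion=[
    [[0,0,-15],[0,0,0]],
    [[-10,0,-20],[0,0,0]],
    [[-30,0,0],[0,0,0]],
    [[-40,0,0],[0,0,0]],
    [[-30,0,0],[0,0,0]],
  ],
)

```text
time_s: 21.3
position: [0.4723, 0.046, 0.155]
tcp_rot: [[0.997, 0.071, -0.042], [0.071, -0.997, -0.004], [-0.043, 0.0, -0.999]]
force: [-0.1, -0.1, -1.4]
opening: 0.181
grasp_force: 30.0
```

Emit:
drive_tool(
  motion=[
    [[0,0,0],[0,0,0]],
    [[0,0,0],[0,0,0]],
  ],
)

```text
time_s: 21.5
position: [0.4752, 0.0458, 0.1553]
tcp_rot: [[0.997, 0.071, -0.039], [0.07, -0.998, -0.004], [-0.039, 0.001, -0.999]]
force: [-0.1, -0.4, -1.9]
opening: 0.183
grasp_force: 30.0
```

Run:
```python
from h import *
s=read_state();p,R=s['position'],s['tcp_rot'];np.savez('w8.npz',p=p,R=R);print(p,R[:,0])
a=capture('wrist')[:,:,::-1].copy();b=capture('scene')[:,:,::-1].copy();cv2.imwrite('pics/w8f.png',a);cv2.imwrite('pics/s8f.png',b)
cv2.imwrite('pics/w8.png',np.hstack([cv2.resize(a[0:200,160:480],(480,300)),cv2.resize(b[250:400,320:470],(300,300))]))
```

```text
[0.47519495 0.04576077 0.15532272] [ 0.99674914  0.07046179 -0.03906764]
```

View pics/w8.png

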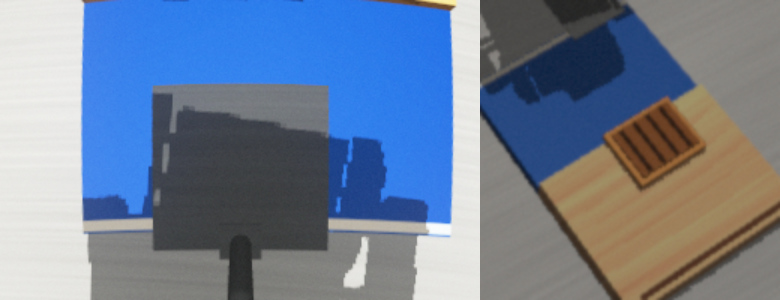

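The scene crop shows the rusk lying on the deck, dark stripes up, its back end slightly over the step. I'll measure its centre.

Run:
```python
from h import *
O=np.array([.663,.0423]);a=np.radians(4.05);B=np.array([[np.cos(a),np.sin(a)],[-np.sin(a),np.cos(a)]])
top=capture('top')[:,:,::-1].copy()
for n,im,box in (('scene',cv2.imread('pics/s8f.png'),(370,430,290,350)),('top',top,(255,325,125,175))):
    h=cv2.cvtColor(im,cv2.COLOR_BGR2HSV);H,S,V=[h[...,i].astype(int) for i in range(3)]
    x0,x1,y0,y1=box
    m=((H<18)&(S>110));mm=np.zeros_like(m);mm[y0:y1,x0:x1]=m[y0:y1,x0:x1]
    mm=cv2.morphologyEx(mm.astype('uint8'),cv2.MORPH_CLOSE,np.ones((5,5)))
    c=big(mm)[:,0];q=onplane(n,c,.043)[:,:2];q=(q-O)@B.T*1000
    print(n,c.min(0),c.max(0),cv2.minAreaRect(q.astype('float32')))
```

```text
scene [370 299] [429 349] ((28.678552627563477, 0.6291885375976562), (118.14302825927734, 105.2763671875), 57.31182098388672)
top [257 126] [324 160] ((42.52650451660156, 1.6896591186523438), (92.80671691894531, 185.6645050048828), 0.3488766551017761)
```

Run:
```python
from h import *
O=np.array([.663,.0423]);a=np.radians(4.05);B=np.array([[np.cos(a),np.sin(a)],[-np.sin(a),np.cos(a)]])
top=capture('top')[:,:,::-1].copy()
for n,im in (('scene',cv2.imread('pics/s8f.png')),('top',top)):
    h=cv2.cvtColor(im,cv2.COLOR_BGR2HSV);H,S,V=[h[...,i].astype(int) for i in range(3)]
    c=camera_info(n);f=240/np.tan(np.radians(c['fovy']/2))
    pr=lambda b,z:(lambda q:(c['cx']+f*q[0]/q[2],c['cy']+f*q[1]/q[2]))((np.r_[O+B.T@(np.array(b)/1000),z]-c['xyz'])@c['orientation'])
    px=np.array([pr(b,.03) for b in ((-40,-40),(-40,80),(75,80),(75,-40))],np.int32)
    roi=cv2.fillPoly(np.zeros(H.shape,'uint8'),[px],1)>0
    u=np.array(pr((60,-20),.03)).astype(int);w=im[u[1]-2:u[1]+3,u[0]-2:u[0]+3].reshape(-1,3).mean(0);r=w[1]/w[2];print('wood G/R',r)
    G=im[...,1]/np.maximum(im[...,2].astype(float),1)
    m=roi&(H<20)&(G<r-.1)&(S>100);m=cv2.morphologyEx(m.astype('uint8'),cv2.MORPH_OPEN,np.ones((2,2)))
    cc=big(m)[:,0];q=(onplane(n,cc,.043)[:,:2]-O)@B.T*1000
    print(n,cc.min(0),cc.max(0),cv2.minAreaRect(q.astype('float32')))
```

```text
wood G/R 0.7811186550274815
scene [384 301] [432 341] ((34.873443603515625, 16.913484573364258), (61.97999572753906, 78.39013671875), 0.03642493113875389)
wood G/R 0.7233423404697568
top [290 140] [294 157] ((27.458038330078125, 0.17691516876220703), (10.98961353302002, 48.07183074951172), 87.37775421142578)
```

The scene measurement gives a 62 × 78 mm outline centred 35 mm past the step and 17 mm left, square to the board. That is well inside the limits, so the turner goes back.

```bash
cat > go.py <<'E'
from h import *
import sys
T=np.array([.4298,-.2634,float(sys.argv[1])]);n=int(sys.argv[2]);y=np.radians(7.85)
Rt=np.array([[np.cos(y),np.sin(y),0],[np.sin(y),-np.cos(y),0],[0,0,-1]]);s=read_state();R=s['tcp_rot']
print(s['position'].round(4));rows(T-s['position'],Ro.from_matrix(Rt@R.T).as_rotvec(),n,R)
E
python3 go.py .15 10
python3 - <<'E'
import cv2,numpy as np
for n in ('w3','w8f'):
    g=cv2.imread(f'pics/{n}.png').astype(int);ref=np.array([71,70,68])
    for c in (285,345):
        D=np.abs(g[:,c]-ref).max(1);print(n,c,[int(i) for i in np.where(D[30:190]>30)[0]+30 if (i<75 and i>50) or 160<i<175])
E
```

```text
[0.4768 0.0456 0.1551]
[[[-6.9,30.5,0.8],[-0.0,0.004,-0.007]],[[-7.1,30.4,0.8],[-0.0,0.004,-0.007]],[[-7.3,30.4,0.8],[-0.0,0.004,-0.007]],[[-7.5,30.3,0.7],[-0.0,0.004,-0.007]],[[-7.7,30.3,0.7],[-0.0,0.004,-0.007]]]
[[[-7.9,30.2,0.7],[-0.0,0.004,-0.007]],[[-8.1,30.2,0.6],[-0.0,0.004,-0.007]],[[-8.3,30.1,0.6],[-0.0,0.004,-0.007]],[[-8.5,30.1,0.6],[-0.0,0.004,-0.007]],[[-8.7,30.0,0.5],[-0.0,0.004,-0.007]]]
w3 285 [51, 52, 53, 54, 55, 56, 57, 58, 59, 169, 170, 171, 172, 173, 174]
w3 345 [51, 52, 53, 54, 55, 56, 57, 58, 59, 169, 170, 171, 172, 173, 174]
w8f 285 [51, 52, 53, 54, 55, 56, 57, 58, 59, 60, 61, 62, 63, 64, 65, 66, 67, 68, 69, 70, 72, 167, 168, 169, 170, 171, 172, 173, 174]
w8f 345 [51, 52, 53, 54, 55, 56, 57, 58, 59, 60, 61, 62, 63, 64, 65, 66, 67, 68, 69, 70, 71, 72, 73, 74, 167, 168, 169, 170, 171, 172, 173, 174]
```

Emit:
drive_tool(
  motion=[
    [[-7,30,1],[0,0.002,-0.007]],
    [[-7,30,1],[0,0.002,-0.007]],
    [[-7,30,1],[0,0.002,-0.007]],
    [[-7,30,1],[0,0.002,-0.007]],
    [[-8,30,1],[0,0.002,-0.007]],
  ],
)

```text
time_s: 22.2
position: [0.4528, -0.1083, 0.1512]
tcp_rot: [[0.994, 0.106, -0.029], [0.106, -0.994, -0.003], [-0.029, 0.0, -1.0]]
force: [0.5, 0.3, -2.1]
opening: 0.183
grasp_force: 30.0
```

Emit:
drive_tool(
  motion=[
    [[-8,30,1],[0,0.002,-0.007]],
    [[-8,30,1],[0,0.002,-0.007]],
    [[-8,30,1],[0,0.002,-0.007]],
    [[-8,30,1],[0,0.002,-0.007]],
    [[-9,30,0],[0,0.002,-0.007]],
  ],
)

```text
time_s: 22.7
position: [0.4296, -0.2625, 0.148]
tcp_rot: [[0.99, 0.141, -0.019], [0.141, -0.99, -0.002], [-0.02, -0.001, -1.0]]
force: [0.7, -0.4, -1.7]
opening: 0.177
grasp_force: 30.0
```

Emit:
drive_tool(
  motion=[
    [[0,0,20],[0,0,0]],
    [[0,0,20],[0,0,0]],
    [[0,0,10],[0,0,0]],
    [[0,0,0],[0,0,0]],
    [[0,0,0],[0,0,0]],
  ],
)

```text
time_s: 23.2
position: [0.4286, -0.2608, 0.0984]
tcp_rot: [[0.99, 0.141, -0.02], [0.141, -0.99, -0.002], [-0.02, -0.001, -1.0]]
force: [0.0, 0.2, -0.7]
opening: 0.184
grasp_force: 30.0
```

```bash
python3 st.py; python3 go.py .075 3
```

```text
23.2 pos [ 428.65 -260.82   98.37] pitch down 1.13 yaw 8.09 F [ 0.04  0.25 -0.69] M [-0.058  0.142 -0.018] 0.184
[ 0.4286 -0.2608  0.0984]
[[[0.4,0.9,7.8],[-0.0,0.007,0.001]],[[0.4,0.9,7.8],[-0.0,0.007,0.001]],[[0.3,0.9,7.8],[-0.0,0.007,0.001]]]
```

Emit:
drive_tool(
  motion=[
    [[1,1.4,8],[0,0,0.002]],
    [[0,1.3,8],[0,0,0.002]],
    [[0,0,8],[0,0,0]],
    [[0,0,0],[0,0,0]],
    [[0,0,0],[0,0,0]],
  ],
)

```text
time_s: 23.7
position: [0.4288, -0.263, 0.0739]
tcp_rot: [[0.99, 0.136, -0.021], [0.136, -0.991, -0.001], [-0.021, -0.002, -1.0]]
force: [0.7, 0.8, -2.1]
opening: 0.182
grasp_force: 30.0
```

```bash
python3 st.py
```

```text
23.7 pos [ 428.78 -263.03   73.93] pitch down 1.18 yaw 7.84 F [ 0.73  0.75 -2.12] M [-0.03   0.102  0.009] 0.182
```

Emit:
drive_tool(
  motion=[
    [[0,0,8],[0,0,0]],
    [[0,0,8],[0,0,0]],
    [[0,0,6],[0,0,0]],
    [[0,0,4],[0,0,0]],
    [[0,0,0],[0,0,0]],
  ],
)

```text
time_s: 24.2
position: [0.4281, -0.2629, 0.0475]
tcp_rot: [[0.99, 0.136, -0.021], [0.136, -0.991, -0.0], [-0.021, -0.002, -1.0]]
force: [0.1, -0.3, -1.4]
opening: 0.183
grasp_force: 30.0
```

Emit:
drive_tool(
  motion=[
    [[0,0,1.5],[0,0,0]],
    [[0,0,0],[0,0,0]],
    [[0,0,0],[0,0,0]],
  ],
)

```text
time_s: 24.5
position: [0.4286, -0.2634, 0.047]
tcp_rot: [[0.99, 0.136, -0.02], [0.136, -0.991, -0.002], [-0.02, -0.001, -1.0]]
force: [-0.1, -0.6, -0.8]
opening: 0.18
grasp_force: 30.0
```

```bash
python3 st.py
```

```text
24.5 pos [ 428.56 -263.36   46.95] pitch down 1.13 yaw 7.84 F [-0.1  -0.63 -0.78] M [-0.057  0.147 -0.042] 0.18
```

Emit:
drive_tool(
  motion=[
    [[0,0,1.5],[0,0,0]],
    [[0,0,0],[0,0,0]],
    [[0,0,0],[0,0,0]],
  ],
)

```text
time_s: 24.8
position: [0.4284, -0.2633, 0.0453]
tcp_rot: [[0.99, 0.136, -0.02], [0.136, -0.991, -0.002], [-0.02, -0.001, -1.0]]
force: [-0.6, -0.5, -2.0]
opening: 0.183
grasp_force: 30.0
```

Emit:
drive_tool(
  motion=[
    [[0,0,1.5],[0,0,0]],
    [[0,0,0],[0,0,0]],
    [[0,0,0],[0,0,0]],
  ],
)

```text
time_s: 25.1
position: [0.4285, -0.2634, 0.0439]
tcp_rot: [[0.99, 0.136, -0.02], [0.136, -0.991, -0.002], [-0.02, -0.001, -1.0]]
force: [0.6, -0.2, 0.3]
opening: 0.185
grasp_force: 30.0
```

Emit:
drive_tool(
  motion=[
    [[0,0,1],[0,0,0]],
    [[0,0,0],[0,0,0]],
    [[0,0,0],[0,0,0]],
  ],
)

```text
time_s: 25.4
position: [0.4286, -0.2634, 0.0434]
tcp_rot: [[0.99, 0.136, -0.019], [0.136, -0.991, -0.002], [-0.02, -0.001, -1.0]]
force: [1.1, 0.0, 5.4]
opening: 0.181
grasp_force: 30.0
```

The turner is seated: the z matches the pick-up height and Fz has risen. I'll ease off 1 mm, open and retreat straight up.

Emit:
drive_tool(
  motion=[
    [[0,0,-1],[0,0,0]],
    [[0,0,0],[0,0,0]],
  ],
)

```text
time_s: 25.6
position: [0.4285, -0.2634, 0.0438]
tcp_rot: [[0.99, 0.136, -0.02], [0.136, -0.991, -0.002], [-0.02, -0.001, -1.0]]
force: [0.2, 0.1, 0.3]
opening: 0.181
grasp_force: 30.0
```

Emit:
drive_tool(
  motion=[
    [[0,0,0],[0,0,0]],
    [[0,0,0],[0,0,0]],
    [[0,0,0],[0,0,0]],
    [[0,0,0],[0,0,0]],
    [[0,0,0],[0,0,0]],
  ],
  gripper=1,
)

```text
time_s: 26.1
position: [0.4284, -0.2633, 0.0437]
tcp_rot: [[0.99, 0.136, -0.02], [0.136, -0.991, -0.001], [-0.02, -0.001, -1.0]]
force: [-0.0, 0.4, 0.2]
opening: 0.553
grasp_force: 0.0
```

Emit:
drive_tool(
  motion=[
    [[0,0,0],[0,0,0]],
    [[0,0,0],[0,0,0]],
    [[0,0,0],[0,0,0]],
    [[0,0,0],[0,0,0]],
    [[0,0,0],[0,0,0]],
  ],
)

```text
time_s: 26.6
position: [0.4284, -0.2633, 0.0438]
tcp_rot: [[0.99, 0.136, -0.02], [0.136, -0.991, -0.002], [-0.02, -0.001, -1.0]]
force: [-0.3, -0.6, 0.5]
opening: 0.971
grasp_force: 0.0
```

Emit:
drive_tool(
  motion=[
    [[0,0,-20],[0,0,0]],
    [[0,0,-40],[0,0,0]],
    [[0,0,-40],[0,0,0]],
    [[-34,0,-40],[0,0,0]],
    [[-34,-9,-20],[0,0.02,0]],
  ],
)

```text
time_s: 27.1
position: [0.3664, -0.2657, 0.2062]
tcp_rot: [[0.99, 0.138, 0.005], [0.138, -0.99, -0.005], [0.005, 0.006, -1.0]]
force: [-0.5, -0.2, -0.4]
opening: 1.001
grasp_force: 0.0
```

Emit:
drive_tool(
  motion=[
    [[0,0,0],[0,0,0]],
    [[0,0,0],[0,0,0]],
  ],
)

```text
time_s: 27.3
position: [0.3643, -0.2634, 0.2038]
tcp_rot: [[0.991, 0.135, 0.001], [0.135, -0.991, -0.0], [0.001, 0.0, -1.0]]
force: [-0.5, 0.1, -0.3]
opening: 1.004
grasp_force: 0.0
```

```bash
python3 st.py
python3 - <<'E'
from h import *
s=read_state();p,R=s['position'],s['tcp_rot'];im=capture('wrist')[:,:,::-1].copy();cv2.imwrite('pics/w9.png',im)
h=cv2.cvtColor(im,cv2.COLOR_BGR2HSV);H,S,V=[h[...,i].astype(int) for i in range(3)]
m=(H>45)&(H<85)&(S>80)&(V>40);m[:,450:]=0;c=big(m)[:,0];q=wplane(c,p,R,.072)
r=cv2.minAreaRect((q[:,:2]*1000).astype('float32'));print('handle',r,cv2.boxPoints(r).round(1).tolist(),c.min(0),c.max(0))
im=capture('scene')[:,:,::-1].copy();a=cv2.imread('pics/scene0.png');d=cv2.absdiff(a,im).max(2)
print('scene diff at rest',(d[250:325,175:235]>40).sum(),'jar',(d[165:220,410:455]>40).sum(),'pan',(d[240:320,475:560]>40).sum(),'bowl',(d[395:470,205:270]>40).sum())
E
```

```text
27.3 pos [ 364.35 -263.36  203.83] pitch down -0.06 yaw 7.75 F [-0.47  0.14 -0.34] M [-0.089  0.112  0.026] 1.004
handle ((421.50054931640625, -265.7544860839844), (92.20769500732422, 14.54680061340332), 8.090340614318848) [[374.79998779296875, -265.0], [376.8999938964844, -279.3999938964844], [468.20001220703125, -266.5], [466.1000061035156, -252.10000610351562]] [322 104] [340 219]
scene diff at rest 2397 jar 0 pan 0 bowl 0
```

```bash
python3 -c "
from rig import *
print(hand_in())"
```

```text
the job is handed in; nothing more can be done
None
```

The job is handed in (no verdict came back): the rusk lies grilled side up on the wooden deck, about 35 mm past the step and 17 mm left of the middle line. The turner is back on its rest within about 2 mm of where it was, and the jar, pan and bowl are unmoved.

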